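Park the spirit level behind the bench post

ROBOT

A 6-joint arm with a two-finger parallel gripper is mounted at the origin on the work surface. World frame = base frame: x ahead of the robot, y to its left, z up, the work surface at z = 0. Lengths are in m, angles in degrees, forces in N, time in s.
With the tool pointing down it reaches from about 0.4 to 0.825 m from the base axis. Payload 7 kg.
Tool frame: the origin (TCP) lies midway between the tips of the shut fingers; the grasp point (between the pads) lies r.hold_point_z behind it (r.hold_point_z is the distance from the TCP to the grasp point, in m); z points along the fingers, x is the direction in which the jaws open and shut, and the axes are right-handed (so a half turn about z gives the same grasp; the last joint's range is limited). The gripper opens to 88 mm and grips with 3 to 60 N. Pads are 19 mm wide; open, the fingers measure 130 mm over their backs; the gripper's body (78 mm by 193 mm) begins 47 mm behind the grasp point.
Start: joints at [-49.956, 20.546, 0.682, 0, -70.136, -16.507], TCP at [0.27, -0.619, 0.206] pointing down, gripper open.
Joint ranges: [-176.03, 176.03], [-82.01, 121.73], [-58.28, 71.71], [-173.87, 95.51], [-174.79, -0.11], [-173.66, 173.66]. Speed limits (degrees/s): [136.94, 136.94, 172.46, 180, 180, 180].

INTERFACE

Orientations are given as [roll, pitch, yaw] about the fixed x, y, z axes, in that order (R = Rz(yaw) Ry(pitch) Rx(roll)).
In Python, from plant import get_state, viewer, close_job, r gives the robot as it stands.
- The arm moves only by the tool apply_moves, never from a script. Its argument "plan" is a list of rows, each a list of 3 entries, a list of its own where there are three numbers: the closure in counts, from 0 (fully open) to 255 (shut), then the shift along the tool's x, y, z in units of 50 mm (1.0 is 50 mm), then the turn about the tool's z in units of 6 degrees (1.0 is 6 degrees). A call has 1 to 12 rows; each row shifts and turns the commanded pose from where the row before left it, along the tool's axes as they then stand; what a row does not reach is not made up. A row lasts 1/8 s, in which the tool goes at most 62.5 mm and 10.7 degrees, less where a joint would pass 70% of its speed; a pose out of reach is approached as far as the arm can. A call is refused whole if a number of a shift passes 1 or a number of a turn 1, either way. A call with a gripper value outside its range is refused whole. The fingers move at their own pace and stop on an object; "squeeze" is the grip in N (left out, the last holds). Time passes only in rows, so rows that do not move let the fingers close. It gives the time, the measured TCP pose, the force and the opening at its end, in the units of the state.
- get_state(): the state, without advancing time (a new reading comes with each control period).
- viewer.capture(name): name is "scene" or "top" or "wrist"; returns a dict with "frame" (420x560x3 uint8, blue, green, red), "K" (3x3 intrinsics, pixels), "R" (3x3) and "t" (3): a world point X has camera coordinates R X + t; the wrist camera has in their place "mount" (4x4, takes a point from camera to tool coordinates, whose origin is the TCP and whose axes are the tool frame's). Camera axes: x right, y down, z forward; pixel columns grow to the right and rows downward; lengths in m; the calibration is good to about 2 mm. A picture is of the moment at which its call begins: read the wrist's pose just before it. There is no depth.
- close_job(): hands the job in, once; it reports no verdict.
The state is a dict: "time_s": time; "joints": joint angles; "qd": joint speeds; "joint_torque": joint torques, N m; "tcp_pos": TCP position; "eef_rot": TCP orientation; "contact_force": force on the tool from outside, world axes, zero at the start; "moment": the same for the moment, N m; "gripper_width": finger opening in m.
Only numpy, scipy, OpenCV 4.12 (cv2) and the standard library are available. Lean on these libraries where they do the work, as an engineer would, in place of code of your own. Each camera call takes 0.05 s, during which the arm holds its last target.

TASK

Put the spirit level away in its wooden bay at the back of the bench, lying fully home against the back rail between the two cheeks. A steel post stands in front of one end of the bay, so push the level along the bench with the fingertips, at one end and then the other, to angle it in behind the post and swing it home. Only push it: never lift or tip it, and leave the other things on the bench where they are.

Things in the scene. Friction and masses are not known exactly. Their poses are not given: they have to be found in the camera images.
- level: aluminium spirit level with black end caps: a bar 260 long, 40 wide, 24 high, 0.25 to 0.5 kg, lying loose and flat, its three vials on top. Origin at the centre of its underside; y runs along its length, x across its width, z up. Both ends are alike. It slides under about 1 to 5 N; pushed sideways at one end it pivots roughly about the other
- bay: fixed wooden bay: back rail (22 thick) and a cheek (16 thick) at each end, 30 high, open to the robot. Origin at bench height, middle of the rail's inner face; x points away from the robot into the rail, y along it. Inside, y is -145 to 145; the cheeks span x -45 to 0. Its floor is the bench. The level lies home against the rail, its y along the bay's (either way round), its origin at bay x = -20
- post: fixed round steel post, 24 across, 45 high, in front of the bay: its axis is 80 out from the rail's face (bay x = -80) and 75 to 85 to one side of the bay's middle (bay y about +80 or -80, varies). Origin at the centre of its foot. The level may rub on it. The like spot on the other side is only a flat dark socket that things slide over
- ink_tin: bystander, to be left alone: a squat round steel ink tin, 72 across and 42 high; origin at the centre of its underside
- tape: bystander, to be left alone: a chunky tape-measure case, about 62 x 58 x 32 high; origin at the centre of its underside
- eraser: bystander, to be left alone: a white block eraser, 26 x 60 x 14 high; origin at the centre of its underside
- brayer: bystander, to be left alone: an ink roller lying down: rubber roller 100 long and 35 thick along its y, wire fork, and a wooden handle reaching 150 to its -x; origin under the roller's middle
- knife: bystander, to be left alone: a palette knife about 200 long lying to the right of the bay; origin at mid-length under it, long axis x
- lino: bystander, to be left alone: a printing-block offcut, 70 x 120 x 12 high, lying behind the bay; origin at the centre of its underside
- cup: bystander, to be left alone: a white ceramic cup, 72 across and 85 high, to the robot's left; origin at the centre of its underside

How it is judged (in metres and radians):
At the end, for the whole second after the job is handed in: The level lies flat and still on the bench inside the bay, between the cheeks, its long side within 7 mm of the back rail (at its middle) and parallel to it within 0.05 rad (x of level in the frame of bay above -0.027 m and y of level in the frame of bay between -0.022 and 0.022 m and angle between the y axis of level and the y axis of bay, either way round below 0.05 rad and height (world z) of level below 0.004 m and angle between level's own z axis and vertical below 0.05 rad and linear speed of level below 0.01 m/s); the robot touches nothing.
It fails at once if the level is lifted off the bench (height (world z) of level above 0.012 m).
It fails at once if the level is tipped (angle between level's own z axis and vertical above 0.15 rad).
It fails at once if one of the other things on the bench is pushed out of its place (more than 15 mm) (distance of any of ink_tin, tape, eraser, brayer, knife, lino, cup from where it was at the start of the episode above 0.015 m).
It also fails if it takes over 72 s, if anything falls off the work surface, if the arm or the gripper's body presses on something with over 40 N, if the wrist force passes 120 N, or if a joint passes its speed limit or range.

## Working session

There is one attempt and no reset: what is moved stays moved. The work goes in short steps, Python scripts to look and compute and a tool call to move; the robot and the scene stay as the last step left them, time stands still between calls to the robot, and variables do not carry over. Pictures are saved under pics/ and viewed, and the job is handed in when it is done.

Besides the shell and the picture viewer there is one more tool, called after "Emit:" as name(argument=value, ...), one argument or row to a line, values as JSON. apply_moves: Moves the arm, as the interface text tells. Its arguments: {"type":"object","properties":{"plan":{"type":"array","items":{"type":"array"}},"squeeze":{"type":"number"}},"required":["plan"]}

```bash
ls; mkdir -p pics; python3 - <<'E'
from plant import get_state, viewer, r
import cv2,numpy as np
s=get_state();print({k:np.round(v,3).tolist() for k,v in s.items()}, r.hold_point_z)
for n in("scene","top","wrist"):
    c=viewer.capture(n);cv2.imwrite(f"pics/{n}0.png",c["frame"])
    print(n,{k:np.round(c[k],4).tolist() for k in c if k!="frame"})
E
```

```text
pics
{'time_s': 0.0, 'joints': [-49.955, 20.591, 0.635, -0.021, -70.136, -16.507], 'qd': [0.0, 0.059, -0.033, 0.02, -0.023, -0.041], 'joint_torque': [-0.0, -58.272, 29.305, 6.997, 0.007, -0.0], 'tcp_pos': [0.269, -0.618, 0.205], 'eef_rot': [-179.992, -0.095, 113.531], 'contact_force': [-0.437, -0.058, 0.185], 'moment': [0.015, 0.017, 0.024], 'gripper_width': 0.088} 0.0188
scene {'K': [[424.7041, 0.0, 275.9854], [0.0, 424.7041, 210.7104], [0.0, 0.0, 1.0]], 'R': [[0.37, 0.9289, 0.0157], [0.5762, -0.2162, -0.7882], [-0.7287, 0.3007, -0.6152]], 't': [-0.203, -0.2809, 1.5545]}
top {'K': [[462.5701, 0.0, 273.4391], [0.0, 462.5701, 206.0268], [0.0, 0.0, 1.0]], 'R': [[-0.0784, -0.9969, -0.0043], [-0.9767, 0.0777, -0.2001], [0.1998, -0.0115, -0.9798]], 't': [0.0559, 0.5599, 1.2114]}
wrist {'K': [[375.0025, 0.0, 277.2172], [0.0, 375.0025, 211.4807], [0.0, 0.0, 1.0]], 'mount': [[1.0, 0.0003, 0.0009, 0.0], [-0.0006, 0.9647, 0.2635, -0.0714], [-0.0007, -0.2635, 0.9647, -0.1791], [0.0, 0.0, 0.0, 1.0]]}
```

View pics/top0.png

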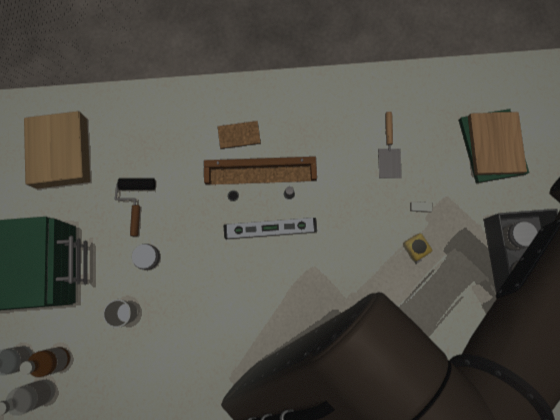

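View pics/scene0.png

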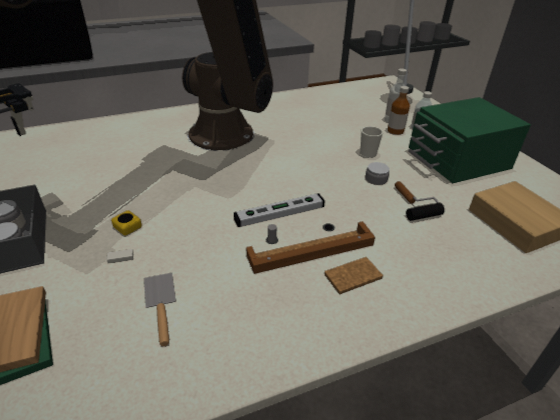

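The top view shows the bay at (205–317, 157–185), the post at about (289, 193) on the right, the socket at (233, 196), and the level at (224–317, 218–238). I'll enlarge it and measure.

```bash
cat > h.py <<'E'
from plant import get_state, viewer, r
import cv2,numpy as np
def ray(c,uv,z):
    uv=np.atleast_2d(np.asarray(uv,float)); d=np.c_[uv,np.ones(len(uv))]@np.linalg.inv(c["K"]).T
    R=np.array(c["R"]);o=-R.T@np.array(c["t"]); w=d@R
    return (o+w*((z-o[2])/w[:,2])[:,None])[:,:2]
def proj(c,P):
    p=np.atleast_2d(P)@np.array(c["R"]).T+np.array(c["t"]); p=p@np.array(c["K"]).T; return p[:,:2]/p[:,2:]
E
python3 - <<'E'
from h import *
c=viewer.capture("top");f=c["frame"]
cv2.imwrite("pics/topz.png",cv2.resize(f[140:260,190:330],None,fx=5.6,fy=5,interpolation=cv2.INTER_CUBIC)[:600,:800])
# level rectangle corners approx
hsv=cv2.cvtColor(f,cv2.COLOR_BGR2HSV)
roi=np.zeros(f.shape[:2],np.uint8);roi[210:248,215:325]=1
bg=np.median(f[245:255,230:300].reshape(-1,3),axis=0);print(bg)
d=np.abs(f.astype(int)-bg).sum(2)
m=((d>60)&(roi>0)).astype(np.uint8)
cv2.imwrite("pics/m.png",cv2.resize(m[205:250,210:330]*255,None,fx=6,fy=6,interpolation=cv2.INTER_NEAREST))
E
```

```text
[111. 120. 119.]
```

View pics/topz.png

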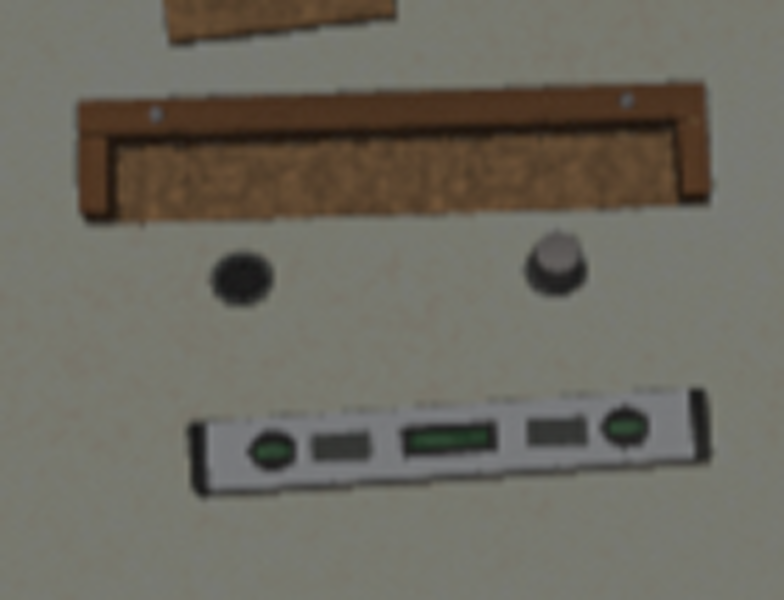

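View pics/m.png

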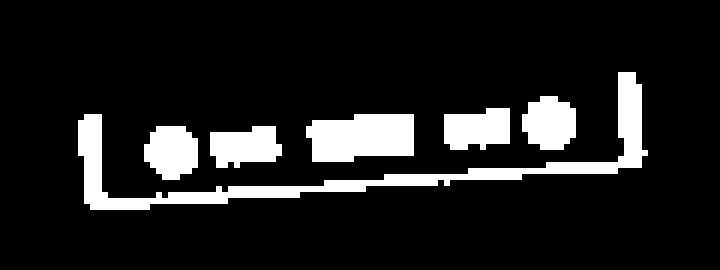

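The enlarged view shows the bay's outer top corners, the post top at about (560, 252), the socket at (242, 279), and the level's vials and end caps clearly. Next I compute world positions.

```bash
python3 - <<'E'
from h import *
c=viewer.capture("top")
u=lambda L:[(190+(x+.5)/5.6-.5,140+(y+.5)/5-.5) for x,y in L]
b=ray(c,u([(79,102),(705,82),(709,200),(82,220)]),.03);print("bay outer",b.round(4).tolist())
i=ray(c,u([(108,135),(676,122)]),.03);print("inner",i.round(4).tolist())
print("post",ray(c,u([(560,252)]),.045),"socket",ray(c,u([(242,279)]),0))
l=ray(c,u([(190,423),(705,390),(710,462),(200,493)]),.024);print("level",l.round(4).tolist(),l.mean(0))
v=ray(c,u([(272,451),(625,427),(449,438)]),.024);print(v)
f=c["frame"]
# subpixel: end caps dark
y=b[0]-b[1]; print("bay len",np.linalg.norm(y),"ang",np.degrees(np.arctan2(-y[0],y[1])))
d=v[0]-v[1]; print("lvl ang",np.degrees(np.arctan2(-d[0],d[1])))
ym=(y/np.linalg.norm(y)); xm=np.array([ym[1],-ym[0]])
o=(b[0]+b[1])/2-.022*xm
print("bay origin A",o, "B",(i[0]+i[1])/2,"C",b.mean(0)+xm*(-.022+.0335),"x",xm)
for n,p in(("post",ray(c,u([(560,252)]),.045)[0]),("sock",ray(c,u([(242,279)]),0)[0]),("lvl",l.mean(0)),("mid",v[2])):
    print(n,((p-o)@xm).round(4),((p-o)@ym).round(4))
E
```

```text
bay outer [[0.7178, 0.1996], [0.7042, -0.1201], [0.6346, -0.1154], [0.6481, 0.2015]]
inner [[0.697, 0.1858], [0.6817, -0.1031]]
post [[ 0.60683529 -0.03696972]] socket [[0.61457026 0.12519126]]
level [[0.5287, 0.1542], [0.527, -0.1035], [0.4863, -0.102], [0.489, 0.1515]] [0.50772855 0.02507466]
[[ 0.50966265  0.11446334]
 [ 0.50925866 -0.06173172]
 [ 0.51000316  0.02614096]]
bay len 0.32003070896699437 ang -2.436166489682646
lvl ang -0.1313717200859921
bay origin A [0.68900192 0.04067312] B [0.68933169 0.04135425] C [0.68765667 0.04089062] x [ 0.9990962  -0.04250632]
post -0.0788 -0.0811
sock -0.078 0.0813
lvl -0.1804 -0.0233
mid -0.1782 -0.0221
```

Measured in the bay frame (bay origin at world (0.689, 0.041), yaw −2.4°), the post is at y ≈ −81 mm. The level's centre is at (−180, −22) mm and it lies almost along world y.

Plan:
1. Shut the fingers and push the right end left.
2. Swing the right end forward past the post.
3. Push the left end in along the level's axis.
4. Swing it home.

First, turn the tool to yaw 180.

Emit:
apply_moves(
  plan=[
    [255, [0, 0, 0], -0.924],
    [255, [0, 0, 0], -0.924],
    [255, [0, 0, 0], -0.924],
    [255, [0, 0, 0], -0.924],
    [255, [0, 0, 0], -0.924],
    [255, [0, 0, 0], -0.924],
    [255, [0, 0, 0], -0.924],
    [255, [0, 0, 0], -0.924],
    [255, [0, 0, 0], -0.924],
    [255, [0, 0, 0], -0.924],
    [255, [0, 0, 0], -0.924],
    [255, [0, 0, 0], -0.914],
  ],
  squeeze=20,
)

```text
time_s: 1.75
tcp_pos: [0.2695, -0.6187, 0.2056]
eef_rot: [180.0, -0.0, -179.8]
contact_force: [-0.1, 0.3, 0.2]
gripper_width: 0.0005
```

Emit:
apply_moves(
  plan=[
    [255, [-0.4, 0.8, 0], 0],
    [255, [-0.4, 0.8, 0], 0],
    [255, [-0.4, 0.8, 0], 0],
    [255, [-0.4, 0.8, 0.2], 0],
    [255, [-0.4, 0.8, 0.2], 0],
    [255, [-0.4, 0.8, 0.2], 0],
    [255, [-0.4, 0.8, 0.2], 0],
    [255, [-0.4, 0.8, 0.2], 0],
    [255, [-0.4, 0.8, 0.2], 0],
    [255, [-0.4, 0.8, 0.2], 0],
    [255, [-0.4, 0.8, 0.2], 0],
    [255, [-0.37, 0.5, 0.2], 0],
  ],
)

```text
time_s: 3.25
tcp_pos: [0.5086, -0.1521, 0.1157]
eef_rot: [180.0, 0.0, -179.9]
contact_force: [0.2, -0.5, -0.0]
gripper_width: 0.0003
```

```bash
python3 - <<'E'
from h import *
ims=[viewer.capture(n)["frame"] for n in("top","wrist")]
cv2.imwrite("pics/a1.png",np.hstack([cv2.resize(i,(400,300)) for i in ims]))
c=viewer.capture("scene");cv2.imwrite("pics/a2.png",c["frame"])
E
```

```text
(no output)
```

View pics/a1.png

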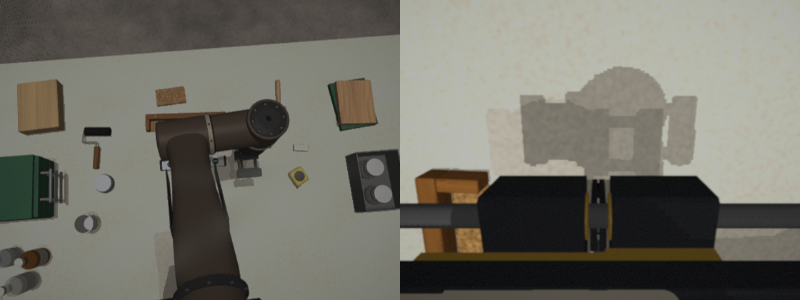

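View pics/a2.png

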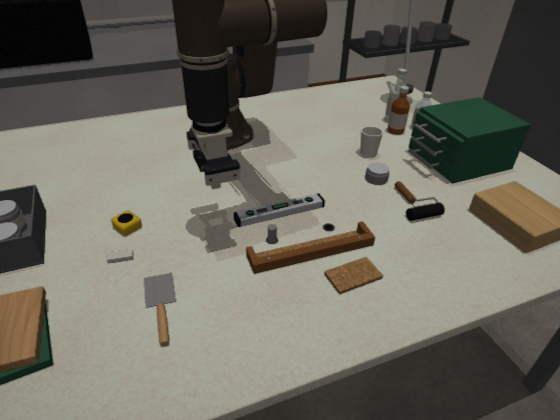

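The wrist camera faces away from the level, but the scene view shows the gripper hovering just right of the level's right cap at (237, 217). Now I lower the fingers and look.

Emit:
apply_moves(
  plan=[
    [255, [0, 0, 0.6], 0],
    [255, [0, 0, 0.6], 0],
    [255, [0, 0, 0.5], 0],
    [255, [0, 0, 0.3], 0],
    [255, [0, 0, 0.12], 0],
    [255, [0, 0, 0], 0],
  ],
)

```text
time_s: 4.15
tcp_pos: [0.5081, -0.154, 0.01]
eef_rot: [-180.0, 0.0, 180.0]
contact_force: [-0.5, -0.3, 0.2]
gripper_width: 0.0003
```

```bash
cat > lv.py <<'E'
# measure level from scene camera: show zoomed crop
import sys
from h import *
name=sys.argv[1]; x0,y0=int(sys.argv[2]),int(sys.argv[3])
c=viewer.capture("scene"); s=get_state();print(np.round(s["tcp_pos"],4),np.round(s["contact_force"],1),s["time_s"])
cv2.imwrite(name,cv2.resize(c["frame"][y0:y0+120,x0:x0+160],None,fx=5,fy=5,interpolation=cv2.INTER_CUBIC))
E
python3 lv.py pics/b1.png 190 150
```

```text
[ 0.5085 -0.154   0.0104] [ 0.1 -0.6  1.1] 4.2
```

View pics/b1.png

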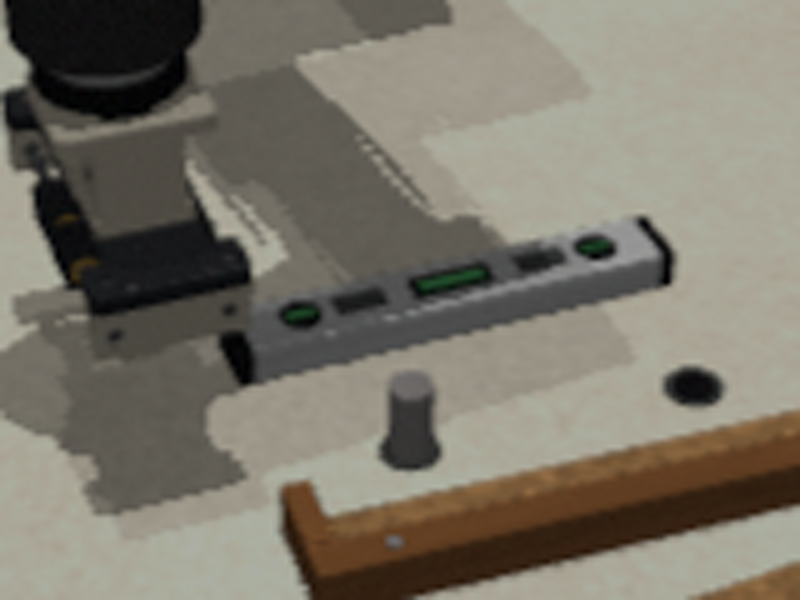

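Emit:
apply_moves(
  plan=[
    [255, [0, 0.4, 0], 0],
    [255, [0, 0.3, 0], 0],
    [255, [0, 0.2, 0], 0],
    [255, [0, 0.2, 0], 0],
    [255, [0, 0.2, 0], 0],
    [255, [0, 0.2, 0], 0],
    [255, [0, 0.2, 0], 0],
    [255, [0, 0, 0], 0],
  ],
)

```text
time_s: 5.2
tcp_pos: [0.5081, -0.0682, 0.0098]
eef_rot: [-180.0, 0.0, -179.9]
contact_force: [-0.2, 0.4, 0.2]
gripper_width: 0.0004
```

```bash
python3 lv.py pics/b2.png 210 150
```

```text
[ 0.508  -0.0685  0.0097] [-0.1 -0.1  0.5] 5.25
```

View pics/b2.png

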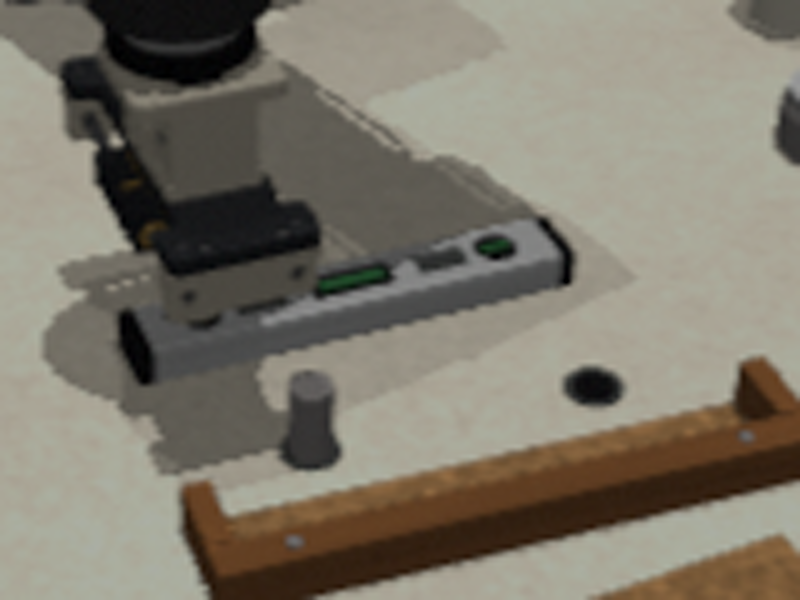

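The level hasn't moved and there is no contact force. I'll check the geometry by projecting the TCP and measuring the level in the scene view.

```bash
python3 - <<'E'
from h import *
s=get_state();c=viewer.capture("scene");p=s["tcp_pos"]
for dz in(0,.02,.05,.09):print(((proj(c,[p[0],p[1],p[2]+dz])[0]-[210,150])*5).round())
u=lambda L:[(210+x/5,150+y/5) for x,y in L]
# level bottom: right end back bottom corner (150,383), left end back bottom (568,285)
print(ray(c,u([(150,383),(568,285)]),0)); print(ray(c,u([(158,345),(120,312),(548,218)]),.024))
print("post",ray(c,u([(310,383)]),.045),"cheek outer corner bay",ray(c,u([(213,580)]),.03))
cv2.imwrite("pics/w1.png",viewer.capture("wrist")["frame"]);cv2.imwrite("pics/t1.png",viewer.capture("top")["frame"])
E
```

```text
[186. 338.]
[185. 309.]
[184. 265.]
[182. 203.]
[[ 0.52592879 -0.0952206 ]
 [ 0.52728704  0.15534422]]
[[ 0.524985   -0.08953923]
 [ 0.4907333  -0.09999159]
 [ 0.49345628  0.15722965]]
post [[ 0.60587872 -0.03446356]] cheek outer corner bay [[ 0.70554966 -0.12146159]]
```

View pics/w1.png

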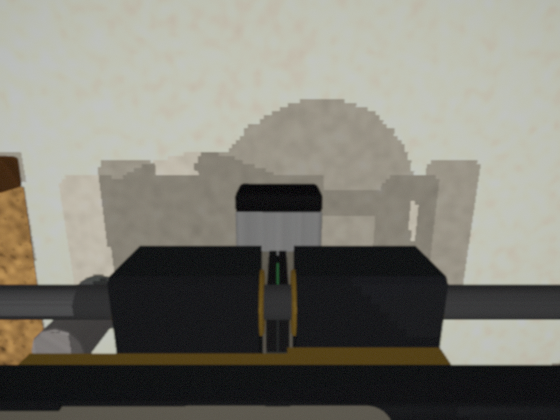

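View pics/t1.png

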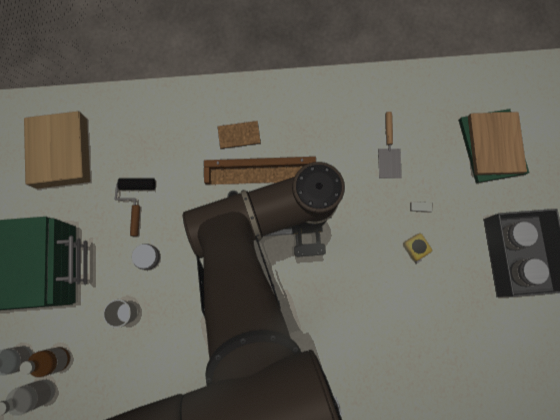

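```bash
python3 - <<'E'
from h import *
w=cv2.imread("pics/w1.png");cv2.imwrite("pics/w1z.png",cv2.resize(w[170:370,200:360],None,fx=3,fy=3,interpolation=cv2.INTER_CUBIC))
c=viewer.capture("scene");f=c["frame"];z=cv2.resize(f[180:240,225:305],None,fx=10,fy=10,interpolation=cv2.INTER_CUBIC)
z=np.clip(z.astype(float)*1.8,0,255).astype(np.uint8);cv2.imwrite("pics/b3.png",z)
E
```

```text
(no output)
```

View pics/w1z.png

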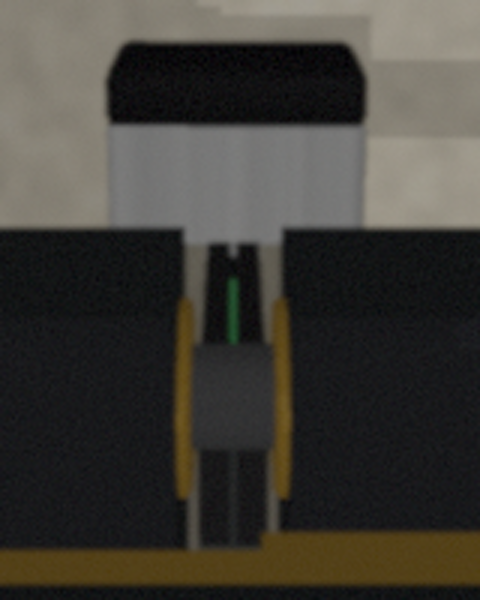

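View pics/b3.png

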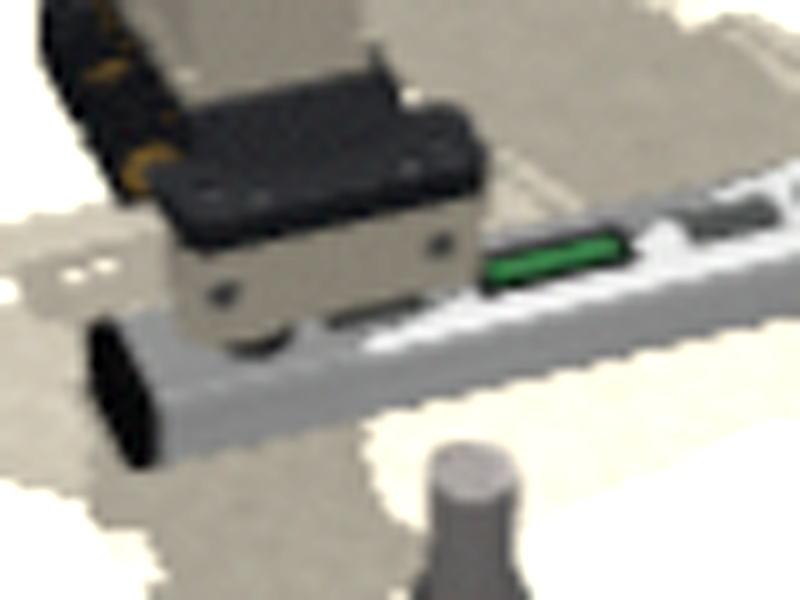

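```bash
python3 - <<'E'
from h import *
a=cv2.imread("pics/scene0.png");c=viewer.capture("scene");f=c["frame"]
z=np.vstack([cv2.resize(i[185:225,275:335],None,fx=7,fy=7,interpolation=cv2.INTER_CUBIC) for i in(a,f)])
cv2.imwrite("pics/cmp.png",z)
s=get_state();print(s)
p=np.array(s["tcp_pos"])
for dx in(-.0965,.0965):
  for dy in(-.039,.039):
    for h in(.066,):print(dx,dy,h,((proj(c,p+[dx,dy,h])[0]-[225,180])*10).round())
    print("swap",((proj(c,p+[dx*.039/.0965,dy*.0965/.039,.066])[0]-[225,180])*10).round())
E
```

```text
{'time_s': 5.5, 'joints': array([ 1.42287670e+01,  1.80253381e+01, -3.33738417e+01,  9.09119701e-05,
       -3.86071723e+01, -1.42479990e+01]), 'qd': array([-0.03337927, -0.05317665,  0.0807172 ,  0.01588009,  0.02985557,
        0.07529002]), 'joint_torque': array([ 9.05589270e-02, -4.49547279e+01,  1.94676518e+01,  4.64473486e+00,
        1.64442585e-02,  2.16333101e-03]), 'tcp_pos': array([ 0.50791009, -0.06907827,  0.00972377]), 'eef_rot': array([-1.79998382e+02, -6.14267557e-03,  1.79980839e+02]), 'contact_force': array([-0.31635364, -0.58299743, -0.96833016]), 'moment': array([ 0.03136126,  0.12260429, -0.03121789]), 'gripper_width': 0.00045411933812015303}
-0.0965 -0.039 0.066 [-32.  18.]
swap [-183.  176.]
-0.0965 0.039 0.066 [235. -36.]
swap [500.  31.]
0.0965 -0.039 0.066 [188. 435.]
swap [-104.  349.]
0.0965 0.039 0.066 [485. 364.]
swap [609. 188.]
```

View pics/cmp.png

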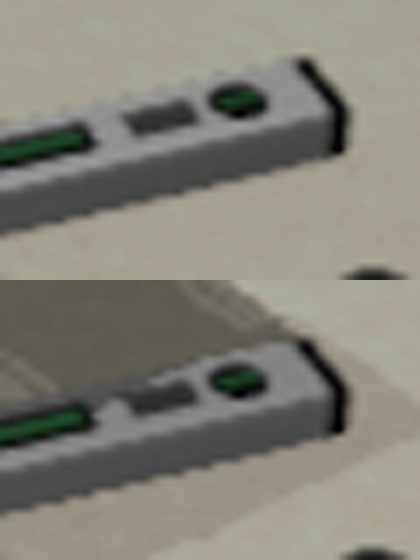

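The level is unmoved and the fingers passed over it. The gripper's body appears about 28 mm higher than the reported TCP implies, so the tips may sit higher than reported. I'll back off, turn to yaw 90 so the fingers are visible, and measure where the tips are.

Emit:
apply_moves(
  plan=[
    [255, [0, 0, -0.4], 0],
    [255, [0, -0.6, 0], 1],
    [255, [0, 0, 0], 1],
    [255, [0, 0, 0], 1],
    [255, [0, 0, 0], 1],
    [255, [0, 0, 0], 1],
    [255, [0, 0, 0], 1],
    [255, [0, 0, 0], 1],
    [255, [0, 0, 0], 1],
    [255, [0, 0, 0], 1],
    [255, [0, 0, 0], 1],
    [255, [0, 0, 0], 1],
  ],
)

```text
time_s: 7.0
tcp_pos: [0.5079, -0.0991, 0.0297]
eef_rot: [-180.0, -0.0, 113.8]
contact_force: [0.2, 0.4, 0.2]
gripper_width: 0.0002
```

Emit:
apply_moves(
  plan=[
    [255, [0, 0, 0], 1],
    [255, [0, 0, 0], 1],
    [255, [0, 0, 0], 1],
    [255, [0, 0, 0], 1],
    [255, [-0.6, 0, 0], 0],
    [255, [-0.4, 0, 0], 0],
    [255, [0, 0, 0], 0],
  ],
)

```text
time_s: 7.88
tcp_pos: [0.5078, -0.15, 0.0296]
eef_rot: [-180.0, 0.0, 89.9]
contact_force: [-0.1, 0.8, 0.4]
gripper_width: 0.0005
```

```bash
python3 - <<'E'
from h import *
c=viewer.capture("scene");f=c["frame"];s=get_state();p=np.array(s["tcp_pos"]);print(p)
x0,y0=185,150
print([((proj(c,p+[0,0,h])[0]-[x0,y0])*8).round().tolist() for h in(0,.019,.066)])
z=cv2.resize(f[y0:y0+75,x0:x0+100],None,fx=8,fy=8,interpolation=cv2.INTER_CUBIC)
cv2.imwrite("pics/d1.png",np.clip(z*1.5,0,255).astype(np.uint8))
cv2.imwrite("pics/d2.png",viewer.capture("wrist")["frame"])
E
```

```text
[ 0.50776512 -0.14938506  0.02962308]
[[263.0, 548.0], [259.0, 503.0], [249.0, 387.0]]
```

View pics/d1.png

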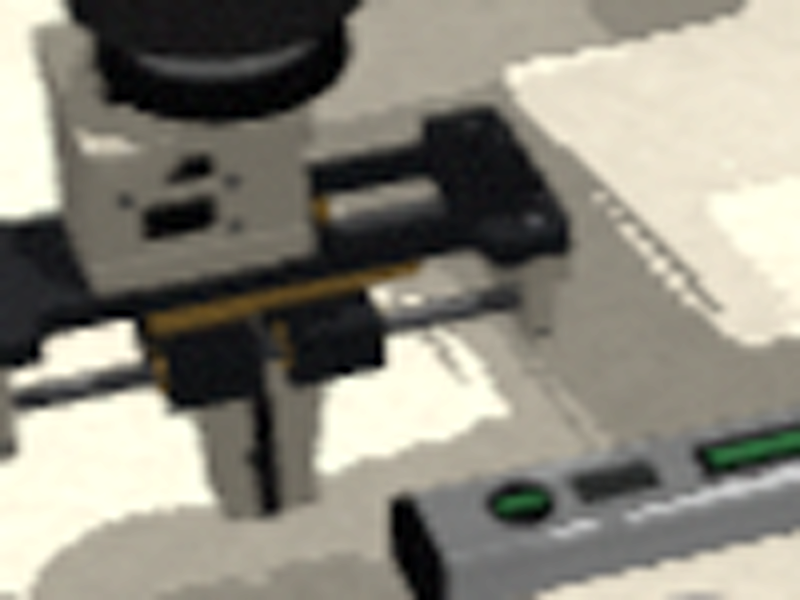

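View pics/d2.png

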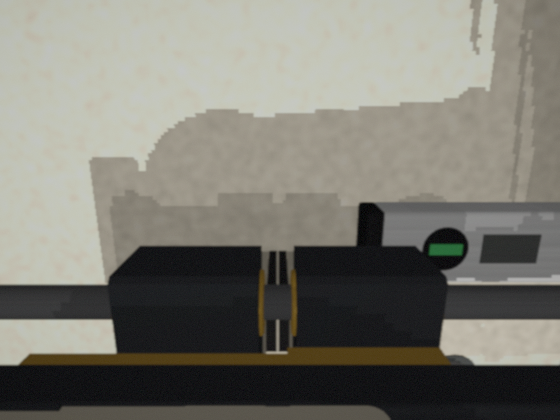

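With the fingers now visible, the tips end at (265, 515) against a projected TCP of (263, 548). The physical tips therefore sit roughly 15–20 mm above the reported TCP. That explains how they passed over the level. I'll descend gently and watch the force.

Emit:
apply_moves(
  plan=[
    [255, [0, 0, 0.3], 0],
    [255, [0, 0, 0.2], 0],
    [255, [0, 0, 0.1], 0],
    [255, [0, 0, 0.04], 0],
    [255, [0, 0, 0.04], 0],
    [255, [0, 0, 0], 0],
  ],
)

```text
time_s: 8.72
tcp_pos: [0.5081, -0.1488, -0.0042]
eef_rot: [180.0, -0.0, 90.0]
contact_force: [0.5, 0.3, 0.0]
gripper_width: 0.0005
```

```bash
python3 - <<'E'
from h import *
c=viewer.capture("scene");f=c["frame"];s=get_state();p=np.array(s["tcp_pos"]);print(p,s["contact_force"])
x0,y0=185,150
print([((proj(c,p+[0,0,h])[0]-[x0,y0])*8).round().tolist() for h in(0,.019,.066)])
z=cv2.resize(f[y0:y0+75,x0:x0+100],None,fx=8,fy=8,interpolation=cv2.INTER_CUBIC)
cv2.imwrite("pics/d3.png",np.clip(z*1.5,0,255).astype(np.uint8))
E
```

```text
[ 0.50810436 -0.14881697 -0.00407075] [-0.64247226  0.56789277  0.31807613]
[[272.0, 626.0], [268.0, 583.0], [258.0, 471.0]]
```

View pics/d3.png

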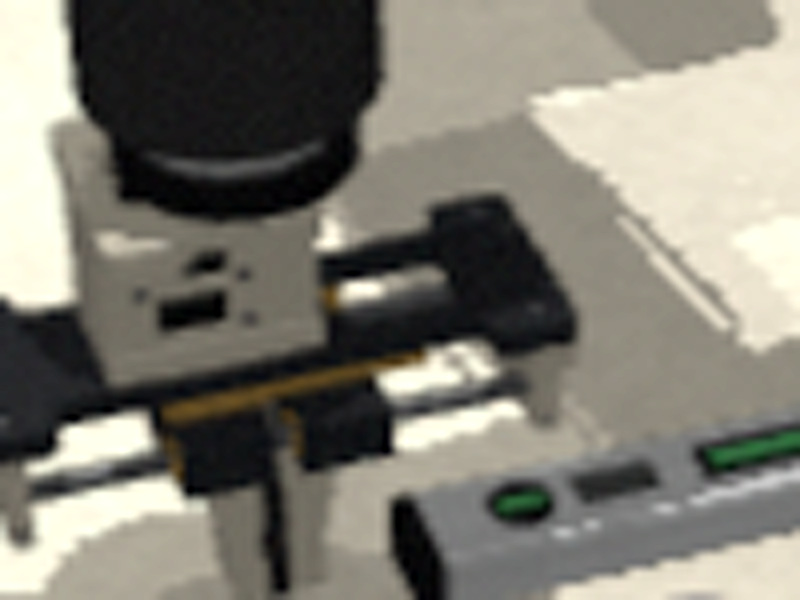

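No contact yet at a reported −4 mm. I go down a further 7 mm in small steps, then push slowly in +y, which is tool +x at yaw 90.

Emit:
apply_moves(
  plan=[
    [255, [0, 0, 0.04], 0],
    [255, [0, 0, 0.04], 0],
    [255, [0, 0, 0.04], 0],
    [255, [0, 0, 0.02], 0],
    [255, [0, 0, 0], 0],
  ],
)

```text
time_s: 9.4
tcp_pos: [0.5079, -0.1488, -0.0113]
eef_rot: [-180.0, 0.0, 90.0]
contact_force: [-1.6, 0.8, -0.4]
gripper_width: 0.0
```

Emit:
apply_moves(
  plan=[
    [255, [0.2, 0, 0], 0],
    [255, [0.2, 0, 0], 0],
    [255, [0.2, 0, 0], 0],
    [255, [0.2, 0, 0], 0],
  ],
)

```text
time_s: 9.9
tcp_pos: [0.5079, -0.1081, -0.0112]
eef_rot: [-180.0, 0.0, 90.0]
contact_force: [0.8, -3.0, 0.5]
gripper_width: 0.0004
```

Emit:
apply_moves(
  plan=[
    [255, [0.2, 0, 0], 0],
    [255, [0.2, 0, 0], 0],
  ],
)

```text
time_s: 10.15
tcp_pos: [0.5079, -0.0882, -0.0112]
eef_rot: [-180.0, 0.0, 90.0]
contact_force: [-0.5, -2.8, 1.2]
gripper_width: 0.0003
```

```bash
python3 lv.py pics/e1.png 190 140
```

```text
[ 0.5081 -0.0874 -0.0111] [ 0.1  0.5 -0.3] 10.2
```

View pics/e1.png

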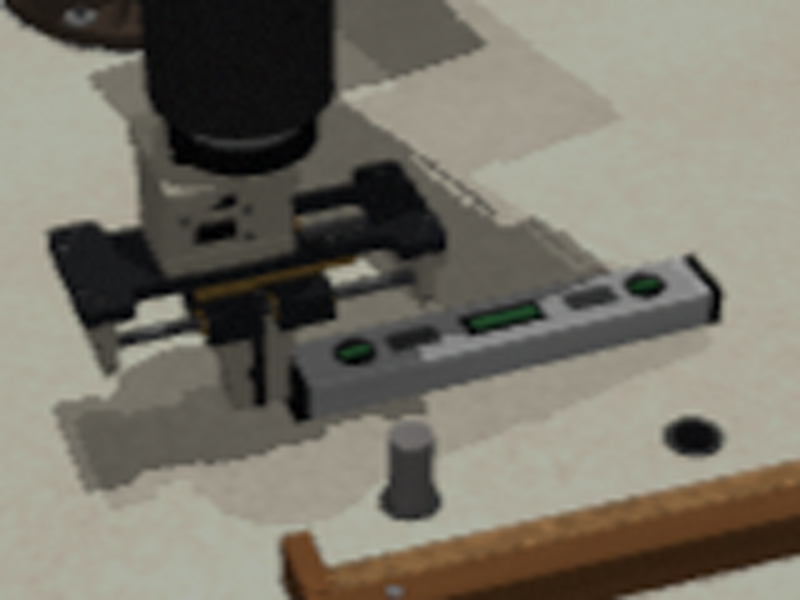

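Contact made, and the level is now moving left under about 3 N. I continue the push.

Emit:
apply_moves(
  plan=[
    [255, [0.2, 0, 0], 0],
    [255, [0.2, 0, 0], 0],
    [255, [0.2, 0, 0], 0],
    [255, [0.2, 0, 0], 0],
  ],
)

```text
time_s: 10.7
tcp_pos: [0.508, -0.0482, -0.0112]
eef_rot: [-180.0, 0.0, 90.0]
contact_force: [0.4, -2.7, 2.9]
gripper_width: 0.0005
```

```bash
python3 lv.py pics/e2.png 210 130
```

```text
[ 0.5082 -0.0473 -0.0112] [-0.5  0.9  0.5] 10.75
```

View pics/e2.png

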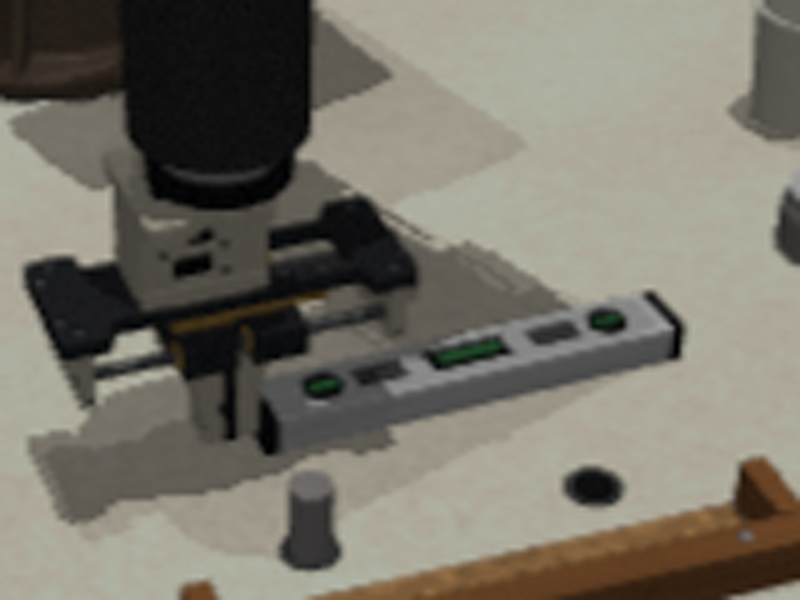

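The level stays straight, so I continue 42 mm.

Emit:
apply_moves(
  plan=[
    [255, [0.2, 0, 0], 0],
    [255, [0.2, 0, 0], 0],
    [255, [0.2, 0, 0], 0],
    [255, [0.2, 0, 0], 0],
    [255, [0.05, 0, 0], 0],
  ],
)

```text
time_s: 11.38
tcp_pos: [0.508, -0.0056, -0.0113]
eef_rot: [-180.0, -0.0, 90.1]
contact_force: [-0.4, -3.1, 1.3]
gripper_width: 0.0007
```

```bash
python3 - <<'E'
from h import *
c=viewer.capture("scene");f=c["frame"];s=get_state();print(s["tcp_pos"],s["contact_force"])
x0,y0=240,140
cv2.imwrite("pics/e3.png",cv2.resize(f[y0:y0+75,x0:x0+100],None,fx=8,fy=8,interpolation=cv2.INTER_CUBIC))
cv2.imwrite("pics/e4.png",viewer.capture("wrist")["frame"])
E
```

```text
[ 0.50802852 -0.00554684 -0.01127235] [ 0.22775799 -0.27805455 -0.53899184]
```

View pics/e3.png

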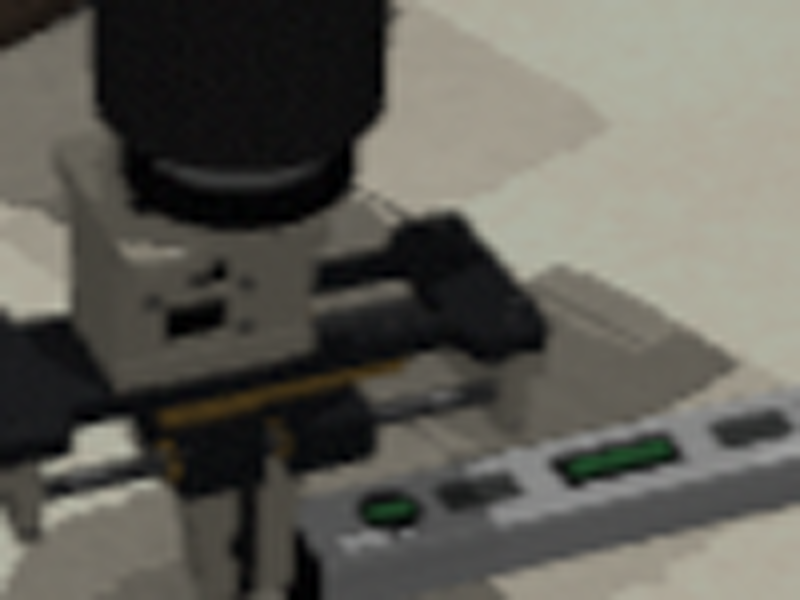

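View pics/e4.png

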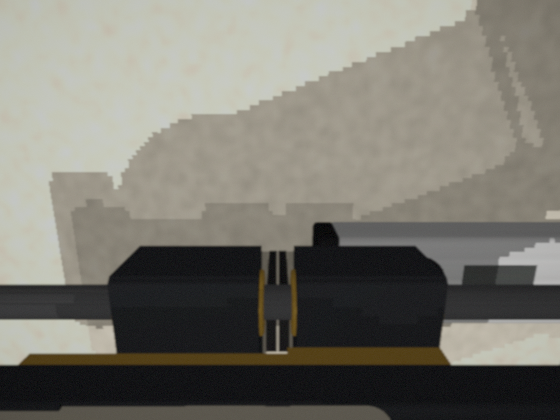

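The level's right end is at y ≈ 0.0115, 17 mm beyond the TCP. That puts its centre at about (−185, 93) mm in the bay frame. Next I go round to its front face near the right end and push that end forward.

Emit:
apply_moves(
  plan=[
    [255, [-0.4, 0, 0], 0],
    [255, [0, -0.6, 0], 0],
    [255, [0, -0.5, 0], 0],
    [255, [0.6, 0, 0], 0],
    [255, [0.5, 0, 0], 0],
    [255, [0, 0.2, 0], 0],
    [255, [0, 0.2, 0], 0],
    [255, [0, 0.2, 0], 0],
    [255, [0, 0.2, 0], 0],
    [255, [0, 0.2, 0], 0],
    [255, [0, 0.2, 0], 0],
  ],
)

```text
time_s: 12.85
tcp_pos: [0.5137, 0.0285, -0.0114]
eef_rot: [-180.0, 0.0, 90.0]
contact_force: [-1.0, 0.6, -0.4]
gripper_width: 0.0007
```

```bash
python3 lv.py pics/f1.png 240 120
```

```text
[ 0.5152  0.0289 -0.0112] [ 2.3 -0.6 -0.3] 12.9
```

View pics/f1.png

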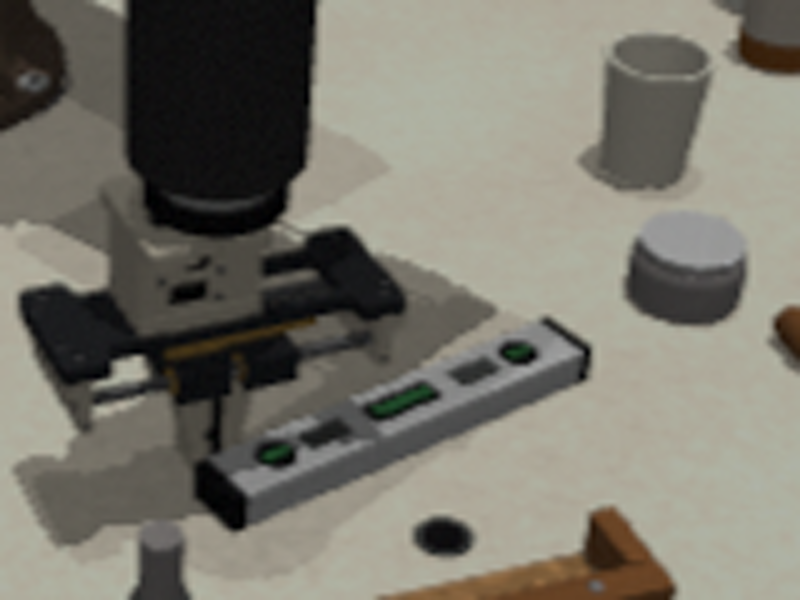

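The level is rotating as wanted. I'll add an automatic pose measurement from the green vials and keep pushing.

```bash
cat > pose.py <<'E'
from h import *
import sys
ym=np.array([.0425,.9991]);xm=np.array([.9991,-.0425]);o=np.array([.689,.0407]);post=np.array([-.0795,-.081])
def pose(save=None,box=(200,330,100,330)):
    c=viewer.capture("scene");f=c["frame"]
    g=f.astype(int);m=((g[...,1]-np.maximum(g[...,0],g[...,2]))>12).astype(np.uint8)
    q=np.zeros_like(m);q[100:300,200:380]=1;m&=q
    n,l,st,ce=cv2.connectedComponentsWithStats(m,connectivity=8)
    k=[i for i in range(1,n) if st[i,4]>=5]
    k=sorted(k,key=lambda i:-st[i,4])[:3]
    k=sorted(k,key=lambda i:ce[i,0]); P=ray(c,ce[k],.024)
    B=np.c_[(P-o)@xm,(P-o)@ym]
    d=B[-1]-B[0];th=np.degrees(np.arctan2(-d[0],d[1]))
    print("vials bay mm",(B*1000).round(0).tolist(),"len",np.linalg.norm(d).round(3))
    ctr=B.mean(0) if len(k)==3 else None
    u=np.array([-np.sin(np.radians(th)),np.cos(np.radians(th))]);nn=np.array([-u[1],u[0]])
    if ctr is not None:
        print("center",(ctr*1000).round(1),"theta",th.round(1),"post clearance",(((post-ctr)@nn-.032)*1000).round(1))
        for s,nm in((-1,"R"),(1,"L")):
            for w,wn in((-1,"back"),(1,"front")):
                q=ctr+s*.13*u+w*.02*nn; W=o+q[0]*xm+q[1]*ym
                print(nm,wn,"bay",(q*1000).round(0),"world",W.round(3))
    s=get_state();print("tcp",np.round(s["tcp_pos"],4),"F",np.round(s["contact_force"],1),"t",s["time_s"])
    T=np.array(s["tcp_pos"][:2])-o;print("tcp bay",(T@xm).round(4),(T@ym).round(4))
    if save:
        x0,y0=box if len(box)==2 else (230,120)
        cv2.imwrite(save,cv2.resize(f[y0:y0+120,x0:x0+160],None,fx=5,fy=5,interpolation=cv2.INTER_CUBIC))
if __name__=="__main__":
    pose(sys.argv[1],(int(sys.argv[2]),int(sys.argv[3])) if len(sys.argv)>2 else (230,120))
E
python3 pose.py pics/f2.png
```

```text
vials bay mm [[-148.0, 10.0], [-172.0, 98.0], [-196.0, 182.0]] len 0.178
center [-172.1   96.7] theta 15.6 post clearance -73.4
R back bay [-118.  -23.] world [0.57  0.023]
R front bay [-156.  -34.] world [0.531 0.014]
L back bay [-188.  227.] world [0.511 0.276]
L front bay [-226.  217.] world [0.472 0.267]
tcp [ 0.5145  0.0289 -0.0112] F [-0.6 -0.1  0.4] t 12.95
tcp bay -0.1738 -0.0192
```

Emit:
apply_moves(
  plan=[
    [255, [0.02, 0.2, 0], 0],
    [255, [0.02, 0.2, 0], 0],
    [255, [0.02, 0.2, 0], 0],
    [255, [0.02, 0.2, 0], 0],
    [255, [0.02, 0.2, 0], 0],
    [255, [0.02, 0.2, 0], 0],
    [255, [0, 0, 0], 0],
  ],
)

```text
time_s: 13.82
tcp_pos: [0.5741, 0.0349, -0.0112]
eef_rot: [179.9, -0.0, 90.0]
contact_force: [-0.7, 0.1, -0.4]
gripper_width: 0.0009
```

```bash
python3 pose.py pics/f3.png
```

```text
vials bay mm [[-95.0, 26.0], [-144.0, 94.0], [-199.0, 170.0]] len 0.177
center [-145.8   96.8] theta 35.8 post clearance 18.3
R back bay [-54.   3.] world [0.636 0.046]
R front bay [-86. -20.] world [0.602 0.024]
L back bay [-206.  214.] world [0.493 0.263]
L front bay [-238.  191.] world [0.459 0.241]
tcp [ 0.5735  0.0348 -0.0113] F [ 0.2 -0.2 -0. ] t 13.875
tcp bay -0.1151 -0.0109
```

View pics/f3.png

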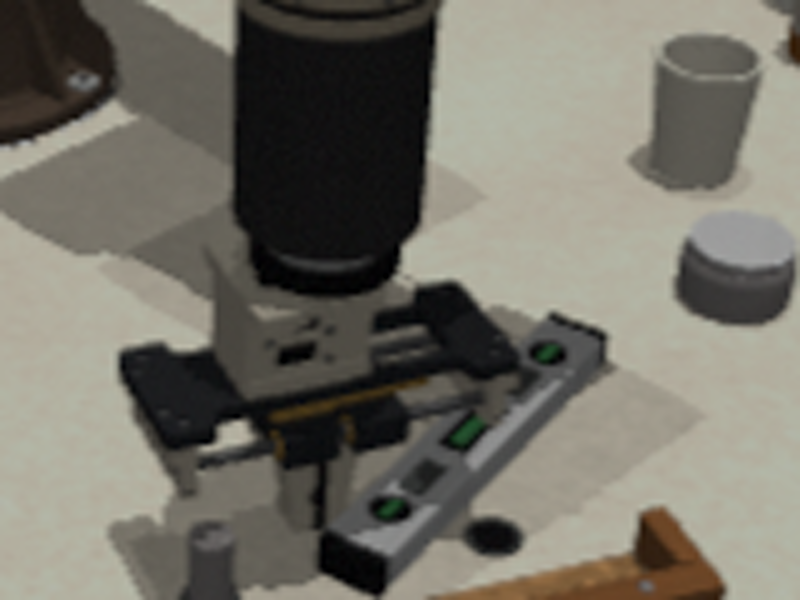

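θ has reached 36° with 18 mm of post clearance. Next I nudge the left end forward to bring θ to about 30° and the body closer to the bay.

Emit:
apply_moves(
  plan=[
    [255, [0, -0.9, 0], 0],
    [255, [0, -0.9, 0], 0],
    [255, [0, -0.97, 0], 0],
    [255, [0.87, 0, 0], 0],
    [255, [0.87, 0, 0], 0],
    [255, [0.86, 0, 0], 0],
    [255, [0.86, 0, 0], 0],
    [255, [0.11, 0.167, 0], 0],
    [255, [0.11, 0.167, 0], 0],
    [255, [0.11, 0.167, 0], 0],
    [255, [0.11, 0.167, 0], 0],
    [255, [0, 0, 0], 0],
  ],
)

```text
time_s: 15.38
tcp_pos: [0.4688, 0.2297, -0.0113]
eef_rot: [180.0, -0.0, 90.0]
contact_force: [-0.4, -0.5, 0.8]
gripper_width: 0.0006
```

```bash
python3 pose.py pics/f4.png
```

```text
vials bay mm [[-96.0, 23.0], [-141.0, 101.0], [-184.0, 176.0]] len 0.176
center [-140.1   99.8] theta 29.9 post clearance 5.7
R back bay [-58.  -3.] world [0.631 0.04 ]
R front bay [-93. -23.] world [0.596 0.022]
L back bay [-188.  222.] world [0.511 0.271]
L front bay [-222.  203.] world [0.476 0.253]
tcp [ 0.4683  0.2295 -0.0113] F [-1.4  0.1 -0.7] t 15.425
tcp bay -0.2285 0.1792
```

View pics/f4.png

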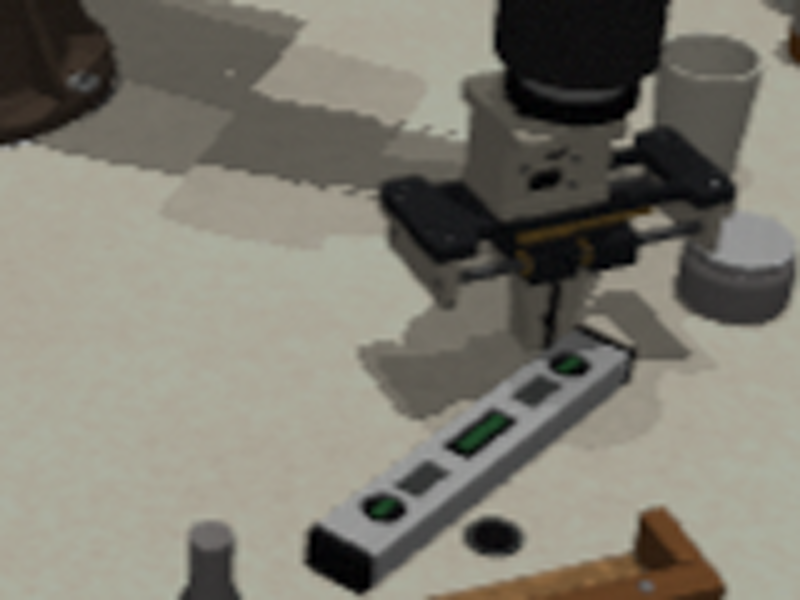

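```bash
python3 - <<'E'
from h import *
c=viewer.capture("scene");p=np.array(get_state()["tcp_pos"])
for h in(.03,.05,.066,.08):print(h,((proj(c,p+[0.03,.0965,h])[0]-[230,120])*5).round())
print("tin scene",ray(c,[(230+737/5,120+243/5)],.042),"cup",ray(c,[(230+712/5,120+62/5)],.085),"brayer handle",ray(c,[(398,186),(413,200)],.015))
t=cv2.imread("pics/top0.png");
E
```

```text
0.03 [702. 322.]
0.05 [707. 294.]
0.066 [712. 272.]
0.08 [715. 252.]
tin scene [[0.45925251 0.37042161]] cup [[0.31786076 0.43276544]] brayer handle [[0.52993631 0.40313668]
 [0.60539393 0.40260764]]
```

The gripper's legs are about 69 mm up and clear the 42 mm tin at (0.459, 0.370). I go round the left end, turn the tool to yaw 117.5 so its flat back faces the cap, and line up on the level's axis.

Emit:
apply_moves(
  plan=[
    [255, [-0.19, -0.36, 0], 0],
    [255, [0, -0.3, 0], 0],
    [255, [0.78, 0, 0], 0],
    [255, [0.78, 0, 0], 0],
    [255, [0, 0, 0], -0.92],
    [255, [0, 0, 0], -0.92],
    [255, [0, 0, 0], -0.92],
    [255, [0, 0, 0], -0.92],
    [255, [0, 0, 0], -0.9],
    [255, [0, 0.35, 0], 0],
    [255, [0, 0.35, 0], 0],
    [255, [0, 0, 0], 0],
  ],
)

```text
time_s: 16.98
tcp_pos: [0.4664, 0.3152, -0.0112]
eef_rot: [179.9, -0.0, 117.5]
contact_force: [0.0, 0.2, -0.1]
gripper_width: 0.0007
```

```bash
python3 pose.py pics/g1.png
```

```text
vials bay mm [[-96.0, 23.0], [-141.0, 101.0], [-185.0, 177.0]] len 0.177
center [-140.7  100.5] theta 30.0 post clearance 5.7
R back bay [-58.  -2.] world [0.631 0.041]
R front bay [-93. -22.] world [0.595 0.023]
L back bay [-188.  223.] world [0.51  0.272]
L front bay [-223.  203.] world [0.475 0.253]
tcp [ 0.4655  0.3144 -0.0114] F [-0.2  0.  -0.5] t 17.025
tcp bay -0.2349 0.264
```

View pics/g1.png

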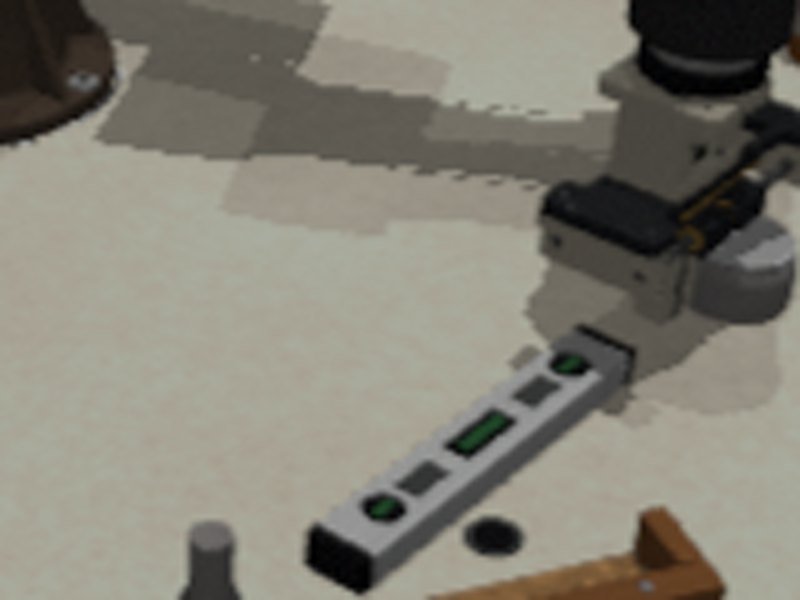

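Aligned on the level's axis. I push along −u, which is tool −x.

Emit:
apply_moves(
  plan=[
    [255, [-0.4, 0, 0], 0],
    [255, [-0.3, 0, 0], 0],
    [255, [-0.2, 0, 0], 0],
    [255, [-0.2, 0, 0], 0],
    [255, [-0.2, 0, 0], 0],
    [255, [-0.2, 0, 0], 0],
    [255, [-0.2, 0, 0], 0],
    [255, [0, 0, 0], 0],
  ],
)

```text
time_s: 18.02
tcp_pos: [0.5053, 0.2379, -0.0113]
eef_rot: [-180.0, 0.0, 117.4]
contact_force: [0.0, 0.3, -0.4]
gripper_width: 0.0005
```

```bash
python3 pose.py pics/g2.png
```

```text
vials bay mm [[-75.0, -11.0], [-119.0, 66.0], [-162.0, 141.0]] len 0.175
center [-118.9   65.1] theta 29.8 post clearance 6.5
R back bay [-37. -38.] world [0.651 0.005]
R front bay [-72. -58.] world [ 0.615 -0.014]
L back bay [-166.  188.] world [0.531 0.235]
L front bay [-201.  168.] world [0.495 0.217]
tcp [ 0.5052  0.2382 -0.0114] F [ 0.2 -0.6 -0.1] t 18.075
tcp bay -0.1921 0.1895
```

View pics/g2.png

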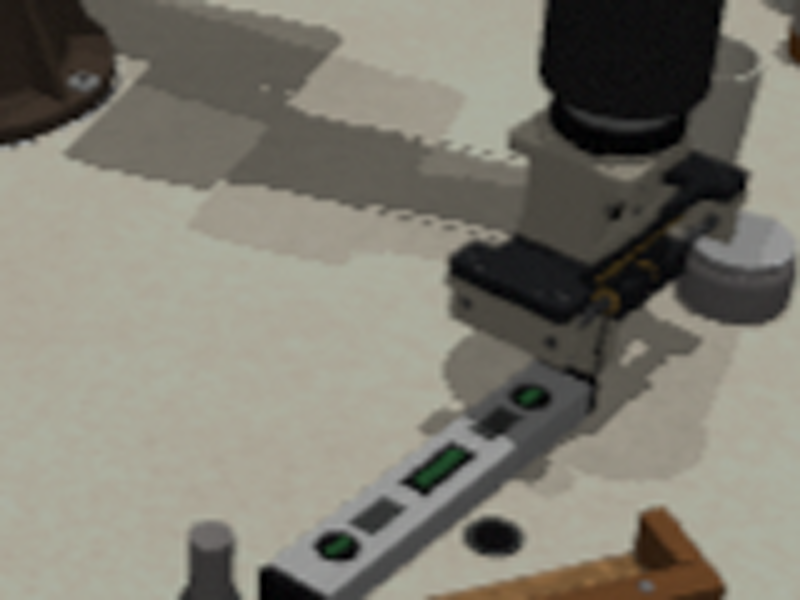

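The push is tracking straight, with 6.5 mm of post clearance. I continue 55 mm.

Emit:
apply_moves(
  plan=[
    [255, [-0.2, 0, 0], 0],
    [255, [-0.2, 0, 0], 0],
    [255, [-0.2, 0, 0], 0],
    [255, [-0.2, 0, 0], 0],
    [255, [-0.2, 0, 0], 0],
    [255, [-0.1, 0, 0], 0],
    [255, [0, 0, 0], 0],
  ],
)

```text
time_s: 18.95
tcp_pos: [0.5307, 0.1895, -0.0112]
eef_rot: [-180.0, 0.0, 117.4]
contact_force: [0.0, -0.7, 0.6]
gripper_width: 0.0004
```

```bash
python3 pose.py pics/g3.png
```

```text
vials bay mm [[-48.0, -59.0], [-92.0, 18.0], [-135.0, 94.0]] len 0.176
center [-91.6  17.5] theta 29.8 post clearance 6.5
R back bay [-10. -85.] world [ 0.676 -0.044]
R front bay [ -44. -105.] world [ 0.64  -0.063]
L back bay [-139.  140.] world [0.556 0.187]
L front bay [-174.  120.] world [0.521 0.168]
tcp [ 0.5306  0.1898 -0.0112] F [-0.2 -0.6  0.2] t 19.0
tcp bay -0.1646 0.1422
```

View pics/g3.png

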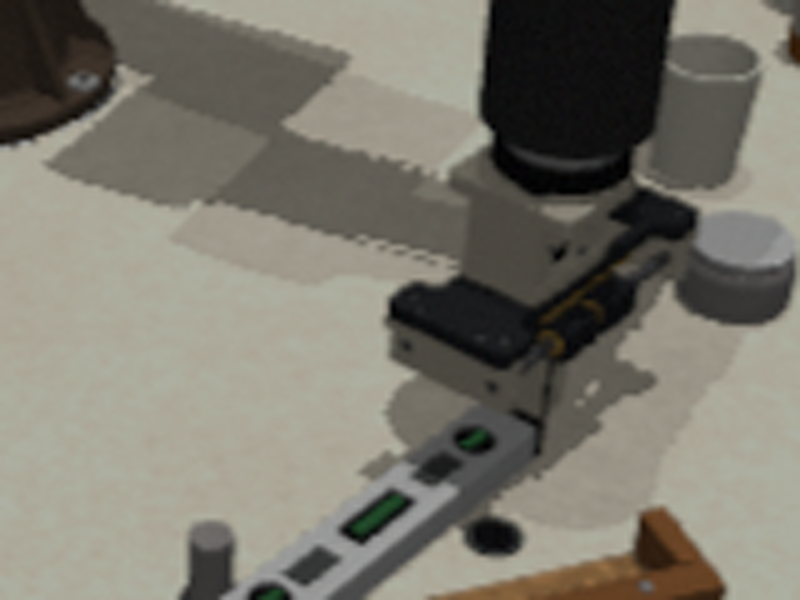

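The R back corner is at (−10, −85) mm, almost at the rail. I push 12 mm more along the axis, then go round to the front face near the left end and swing.

Emit:
apply_moves(
  plan=[
    [255, [-0.2, 0, 0], 0],
    [255, [-0.05, 0, 0], 0],
    [255, [0.4, 0, 0], 0],
    [255, [0, -0.6, 0], 0],
    [255, [0, -0.5, 0], 0],
    [255, [-0.6, 0, 0], 0],
    [255, [-0.6, 0, 0], 0],
    [255, [0, 0.4, 0], 0],
    [255, [0, 0.2, 0], 0],
    [255, [0, 0.2, 0], 0],
    [255, [0, 0.2, 0], 0],
    [255, [0, 0, 0], 0],
  ],
)

```text
time_s: 20.5
tcp_pos: [0.5511, 0.1421, -0.0113]
eef_rot: [179.9, 0.0, 117.5]
contact_force: [-0.2, 0.4, -0.4]
gripper_width: 0.0003
```

```bash
python3 pose.py pics/g4.png
```

```text
vials bay mm [[-43.0, -70.0], [-75.0, 13.0], [-106.0, 94.0]] len 0.176
center [-74.6  12. ] theta 21.1 post clearance 6.1
R back bay [  -9. -102.] world [ 0.676 -0.061]
R front bay [ -46. -116.] world [ 0.638 -0.074]
L back bay [-103.  140.] world [0.592 0.185]
L front bay [-140.  126.] world [0.554 0.173]
tcp [ 0.5507  0.1418 -0.0113] F [-0.6 -0.8  0.8] t 20.55
tcp bay -0.1425 0.0951
```

View pics/g4.png

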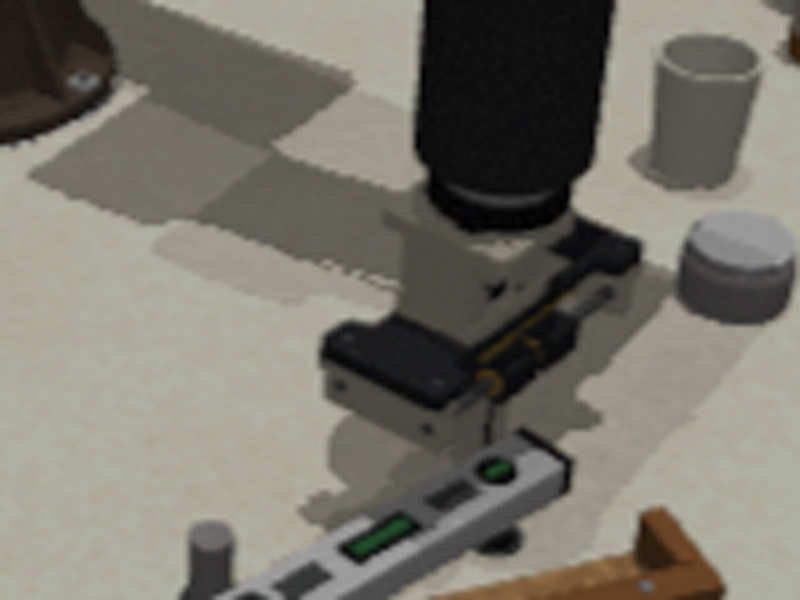

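The swing works: θ = 21° and the R back corner is at (−9, −102). Next I push about 22 mm along the axis again so the level will fit between the cheeks.

Emit:
apply_moves(
  plan=[
    [255, [0, -0.5, 0], 0],
    [255, [0, 0, 0], 0.73],
    [255, [0, 0, 0], 0.73],
    [255, [0.8, 0, 0], 0],
    [255, [0.75, 0, 0], 0],
    [255, [0, 0.6, 0], 0],
    [255, [0, 0.55, 0], 0],
    [255, [0, 0, 0], 0],
  ],
)

```text
time_s: 21.55
tcp_pos: [0.5592, 0.2225, -0.0113]
eef_rot: [179.9, -0.0, 108.7]
contact_force: [-0.7, -0.3, -0.9]
gripper_width: 0.0005
```

```bash
python3 pose.py pics/g5.png
```

```text
vials bay mm [[-43.0, -70.0], [-75.0, 13.0], [-106.0, 94.0]] len 0.176
center [-74.6  12. ] theta 21.1 post clearance 6.1
R back bay [  -9. -102.] world [ 0.676 -0.061]
R front bay [ -46. -116.] world [ 0.638 -0.074]
L back bay [-103.  140.] world [0.592 0.185]
L front bay [-140.  126.] world [0.554 0.173]
tcp [ 0.5578  0.2217 -0.0116] F [-0.3  0.1  0.3] t 21.6
tcp bay -0.1388 0.1752
```

View pics/g5.png

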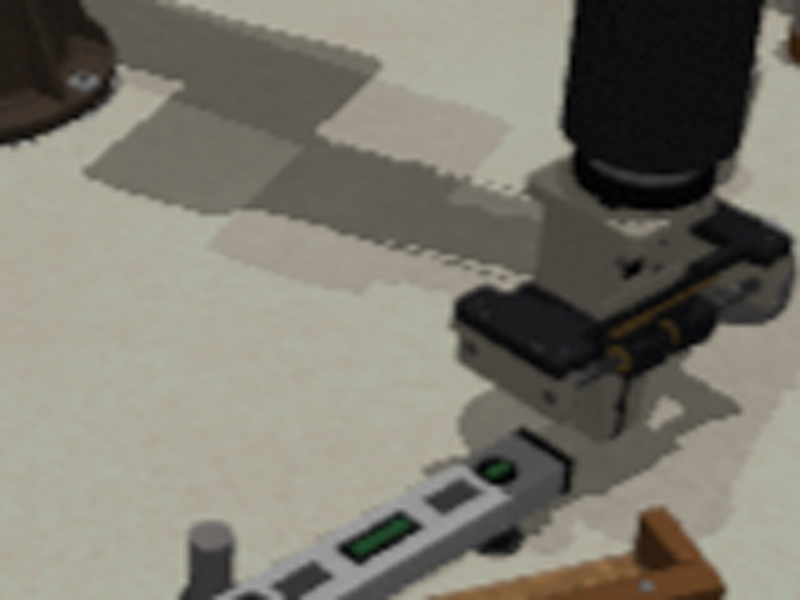

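Emit:
apply_moves(
  plan=[
    [255, [-0.4, 0.02, 0], 0],
    [255, [-0.2, 0, 0], 0],
    [255, [-0.2, 0, 0], 0],
    [255, [-0.15, 0, 0], 0],
    [255, [-0.1, 0, 0], 0],
    [255, [0, 0, 0], 0],
  ],
)

```text
time_s: 22.35
tcp_pos: [0.5756, 0.1717, -0.0112]
eef_rot: [-180.0, 0.0, 108.7]
contact_force: [0.3, -0.3, -0.9]
gripper_width: 0.0007
```

```bash
python3 pose.py pics/g6.png
```

```text
vials bay mm [[-35.0, -91.0], [-67.0, -7.0], [-98.0, 75.0]] len 0.177
center [-66.8  -8. ] theta 20.6 post clearance 5.6
R back bay [  -2. -123.] world [ 0.681 -0.082]
R front bay [ -40. -137.] world [ 0.643 -0.094]
L back bay [-94. 121.] world [0.6   0.165]
L front bay [-131.  107.] world [0.562 0.153]
tcp [ 0.5755  0.1719 -0.0112] F [-0.3  0.1  1. ] t 22.4
tcp bay -0.1189 0.1263
```

View pics/g6.png

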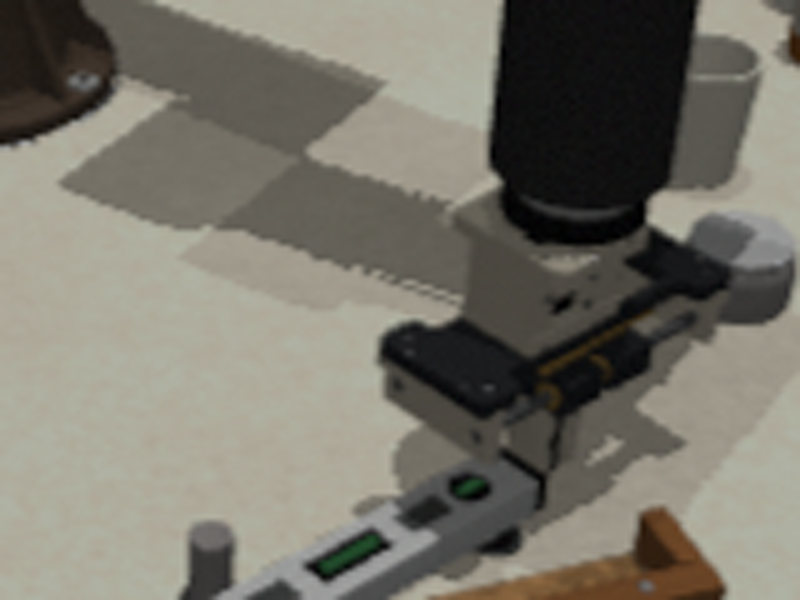

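The R back corner is at (−2, −123), right where I wanted it. I go round to the front near the left end, turn the tool square to the bay (yaw 87.6), and swing the level home.

Emit:
apply_moves(
  plan=[
    [255, [0.3, 0, 0], 0],
    [255, [0, 0, 0], 0.88],
    [255, [0, 0, 0], 0.88],
    [255, [0, 0, 0], 0.88],
    [255, [0, 0, 0], 0.88],
    [255, [0, -0.6, 0], 0],
    [255, [0, -0.5, 0], 0],
    [255, [-0.86, 0, 0], 0],
    [255, [0, 0.4, 0], 0],
    [255, [0, 0.3, 0], 0],
    [255, [0.04, 0.2, 0], 0],
    [255, [0.04, 0.2, 0], 0],
  ],
)

```text
time_s: 23.9
tcp_pos: [0.5692, 0.1479, -0.0115]
eef_rot: [-180.0, 0.0, 87.6]
contact_force: [-2.1, 0.7, 1.1]
gripper_width: 0.0007
```

Emit:
apply_moves(
  plan=[
    [255, [0.04, 0.2, 0], 0],
    [255, [0.04, 0.2, 0], 0],
    [255, [0, 0, 0], 0],
  ],
)

```text
time_s: 24.28
tcp_pos: [0.5901, 0.1508, -0.0114]
eef_rot: [180.0, -0.0, 87.6]
contact_force: [-0.5, -0.4, 0.2]
gripper_width: 0.0002
```

```bash
python3 pose.py pics/h1.png 220 140
```

```text
vials bay mm [[-39.0, -99.0], [-53.0, -11.0], [-67.0, 75.0]] len 0.176
center [-53.3 -11.8] theta 9.1 post clearance 4.8
R back bay [ -13. -137.] world [ 0.67  -0.096]
R front bay [ -53. -143.] world [ 0.63 -0.1 ]
L back bay [-54. 120.] world [0.64  0.163]
L front bay [-94. 113.] world [0.6   0.158]
tcp [ 0.5896  0.1506 -0.0114] F [-0.4  0.2 -0.5] t 24.325
tcp bay -0.104 0.1055
```

View pics/h1.png

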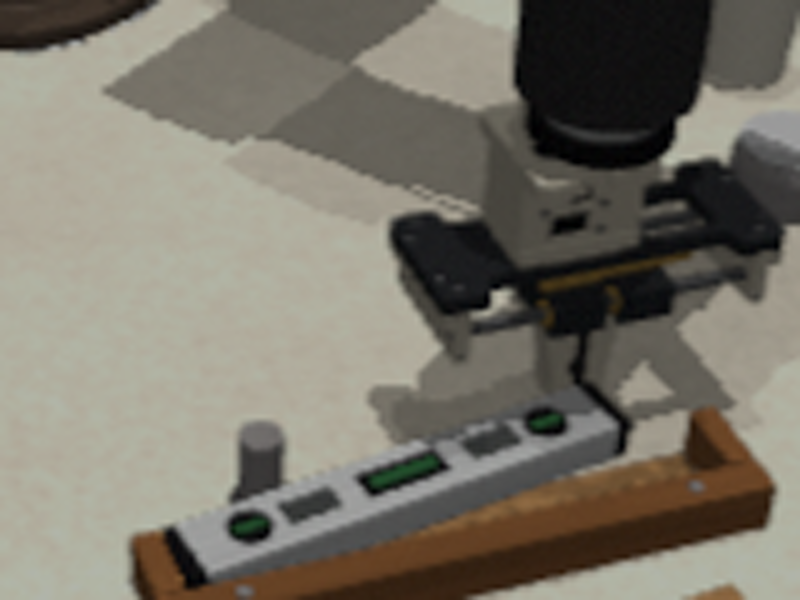

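θ = 9°, with the right end near the right cheek. The level still needs about 33 mm of travel plus the 9° turn. I now push at about bay y = +25 so it translates and rotates together.

Emit:
apply_moves(
  plan=[
    [255, [0, -0.5, 0], 0],
    [255, [-0.8, 0, 0], 0],
    [255, [-0.8, 0, 0], 0],
    [255, [0, 0.4, 0], 0],
    [255, [0, 0.3, 0], 0],
    [255, [0, 0.2, 0], 0],
    [255, [0, 0.2, 0], 0],
    [255, [0, 0, 0], 0],
  ],
)

```text
time_s: 25.32
tcp_pos: [0.6166, 0.0697, -0.0115]
eef_rot: [180.0, 0.0, 87.6]
contact_force: [-0.5, -0.1, 1.0]
gripper_width: 0.0006
```

```bash
python3 pose.py pics/h2.png 220 140
```

```text
vials bay mm [[-35.0, -101.0], [-40.0, -11.0], [-46.0, 76.0]] len 0.177
center [-40.4 -12.1] theta 3.4 post clearance 11.2
R back bay [ -13. -141.] world [ 0.67  -0.099]
R front bay [ -53. -143.] world [ 0.63 -0.1 ]
L back bay [-28. 119.] world [0.666 0.161]
L front bay [-68. 117.] world [0.626 0.16 ]
tcp [ 0.6161  0.0696 -0.0115] F [-0.3  0.   0.1] t 25.375
tcp bay -0.0741 0.0258
```

View pics/h2.png

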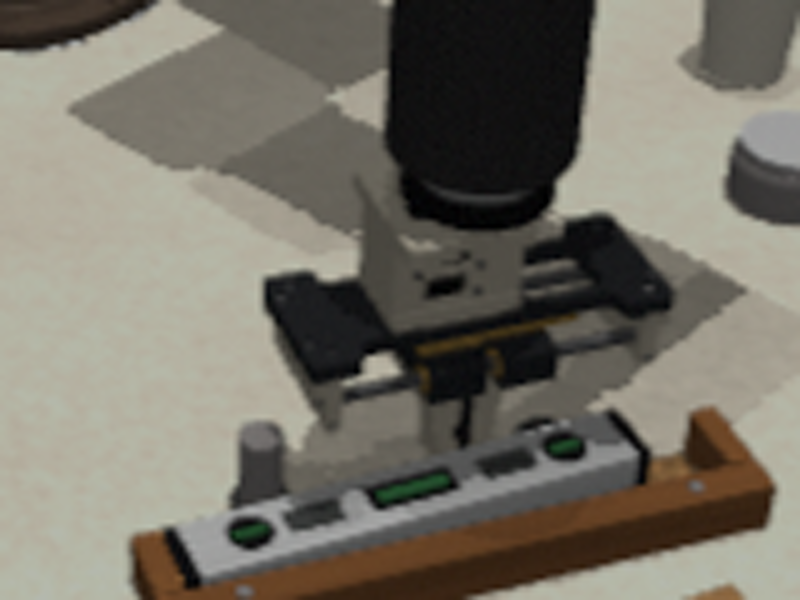

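θ is now 3.4°. I shift the push point close to the level's middle (bay y ≈ −5) and push on towards the rail.

Emit:
apply_moves(
  plan=[
    [255, [0, -0.2, 0], 0],
    [255, [-0.6, 0, 0], 0],
    [255, [0, 0.2, 0], 0],
    [255, [0, 0.1, 0], 0],
    [255, [0, 0.1, 0], 0],
    [255, [0, 0.1, 0], 0],
    [255, [0, 0, 0], 0],
  ],
)

```text
time_s: 26.25
tcp_pos: [0.6302, 0.0392, -0.0114]
eef_rot: [180.0, -0.0, 87.6]
contact_force: [-0.7, -0.3, 0.3]
gripper_width: 0.0003
```

```bash
python3 pose.py pics/h3.png 220 140
```

```text
vials bay mm [[-27.0, -100.0], [-29.0, -11.0], [-31.0, 76.0]] len 0.176
center [-29.  -11.9] theta 1.2 post clearance 19.9
R back bay [  -6. -141.] world [ 0.677 -0.1  ]
R front bay [ -46. -142.] world [ 0.637 -0.099]
L back bay [-12. 118.] world [0.682 0.16 ]
L front bay [-52. 118.] world [0.642 0.16 ]
tcp [ 0.6302  0.0391 -0.0113] F [-0.1  1.6 -0.1] t 26.3
tcp bay -0.0587 -0.0041
```

View pics/h3.png

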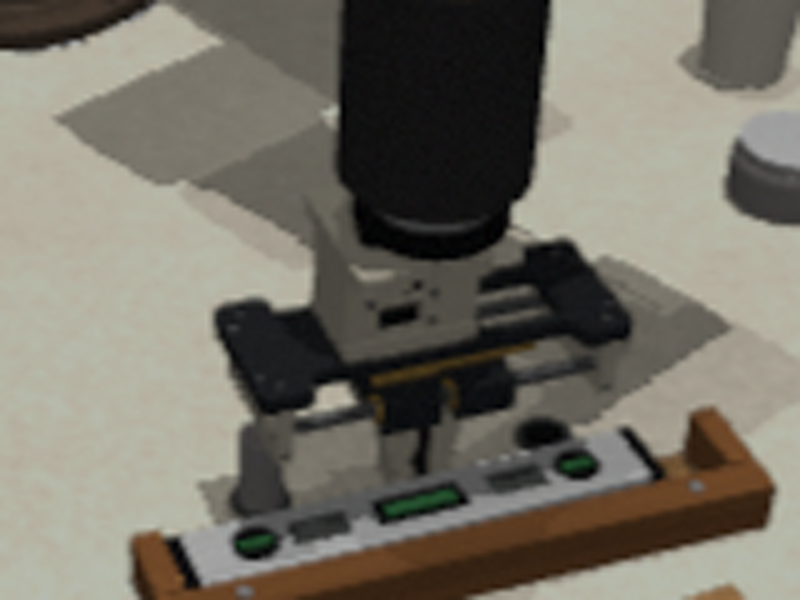

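Nearly home. I push in small steps until the force shows rail contact.

Emit:
apply_moves(
  plan=[
    [255, [0, 0.06, 0], 0],
    [255, [0, 0.06, 0], 0],
    [255, [0, 0.03, 0], 0],
  ],
)

```text
time_s: 26.68
tcp_pos: [0.6362, 0.0386, -0.0115]
eef_rot: [-179.9, 0.0, 87.6]
contact_force: [-8.1, 5.2, 5.1]
gripper_width: -0.0
```

Emit:
apply_moves(
  plan=[
    [255, [0, 0.02, 0], 0],
    [255, [0, 0.02, 0], 0],
  ],
)

```text
time_s: 26.92
tcp_pos: [0.6366, 0.0385, -0.0116]
eef_rot: [-179.8, 0.0, 87.6]
contact_force: [-12.2, 6.1, 9.1]
gripper_width: 0.0005
```

```bash
python3 pose.py pics/h4.png 220 140
```

```text
vials bay mm [[-24.0, -100.0], [-23.0, -13.0], [-22.0, 76.0]] len 0.177
center [-23.1 -12.4] theta -0.7 post clearance 23.6
R back bay [  -5. -143.] world [ 0.678 -0.102]
R front bay [ -45. -142.] world [ 0.638 -0.099]
L back bay [ -2. 117.] world [0.692 0.158]
L front bay [-42. 118.] world [0.652 0.16 ]
tcp [ 0.6365  0.0385 -0.0115] F [-10.4   4.9   6.6] t 26.975
tcp bay -0.0523 -0.0045
```

View pics/h4.png

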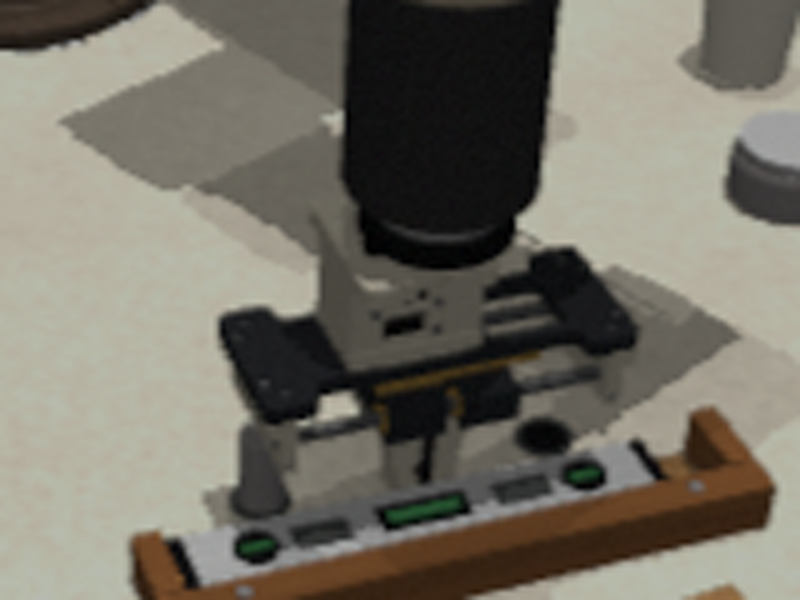

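The force rises to 12 N with the level reading (−23, −12) mm and θ −0.7°. That could be rail contact or a snag, so I back off, lift away and take a clear look.

Emit:
apply_moves(
  plan=[
    [255, [0, -0.5, 0], 0],
    [255, [0, -0.5, 0], 0],
    [255, [0, 0, -0.8], 0],
    [255, [0, 0, -0.8], 0],
    [255, [0, 0, -0.8], 0],
    [255, [0, -0.8, -0.4], 0],
    [255, [-0.8, -0.6, 0], 0],
    [255, [-1, 0, 0], 0],
    [255, [-1, 0, 0], 0],
    [255, [-1, 0, 0], 0],
    [255, [-1, 0, 0], 0],
    [255, [-1, 0, 0], 0],
  ],
)

```text
time_s: 28.48
tcp_pos: [0.5076, -0.2485, 0.1293]
eef_rot: [179.9, 0.0, 87.6]
contact_force: [0.2, 0.3, 0.7]
gripper_width: 0.0006
```

```bash
python3 pose.py pics/i1.png 220 160; python3 - <<'E'
from h import *
c=viewer.capture("top");f=c["frame"]
cv2.imwrite("pics/i2f.png",f)
cv2.imwrite("pics/i2.png",cv2.resize(f[140:220,195:325],None,fx=6,fy=6,interpolation=cv2.INTER_CUBIC))
E
```

```text
vials bay mm [[-24.0, -100.0], [-23.0, -13.0], [-22.0, 75.0]] len 0.176
center [-23.1 -12.6] theta -0.7 post clearance 23.6
R back bay [  -5. -143.] world [ 0.678 -0.102]
R front bay [ -45. -142.] world [ 0.638 -0.1  ]
L back bay [ -2. 117.] world [0.692 0.158]
L front bay [-42. 118.] world [0.652 0.16 ]
tcp [ 0.5071 -0.2527  0.1291] F [ 2.5 -4.8  2.1] t 28.525
tcp bay -0.1692 -0.3009
```

View pics/i1.png

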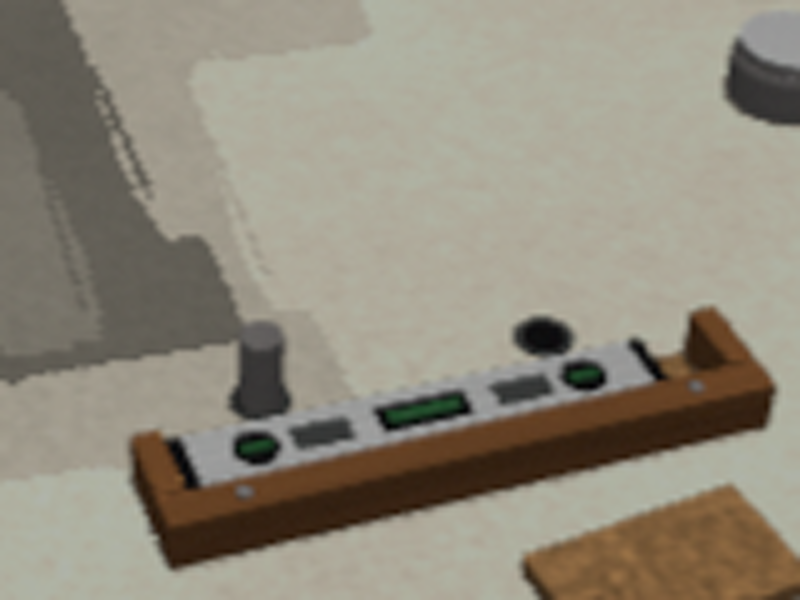

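View pics/i2.png

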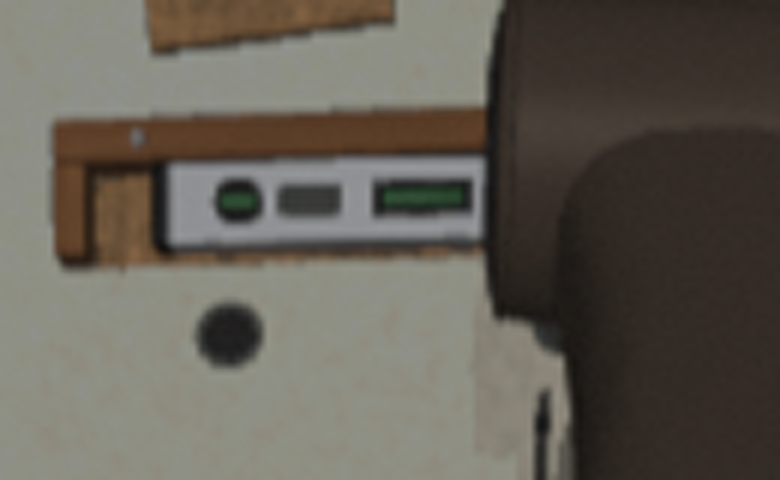

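Emit:
apply_moves(
  plan=[
    [255, [-1, 0, 0], 0],
    [255, [-1, -0.5, 0], 0],
    [255, [-1, -0.5, 0], 0],
    [255, [-1, -0.5, 0], 0],
    [255, [-1, -0.5, 0], 0],
    [255, [0, 0, 0], 0],
  ],
)

```text
time_s: 29.32
tcp_pos: [0.3949, -0.4949, 0.1286]
eef_rot: [180.0, 0.1, 87.4]
contact_force: [0.1, 0.4, -0.4]
gripper_width: 0.0004
```

```bash
python3 pose.py pics/i3.png 220 160; python3 - <<'E'
from h import *
c=viewer.capture("top");f=c["frame"]
cv2.imwrite("pics/i4.png",cv2.resize(f[140:220,195:325],None,fx=6,fy=6,interpolation=cv2.INTER_CUBIC))
E
```

```text
vials bay mm [[-24.0, -100.0], [-23.0, -13.0], [-22.0, 76.0]] len 0.176
center [-23.3 -12.5] theta -0.6 post clearance 23.4
R back bay [  -5. -143.] world [ 0.678 -0.102]
R front bay [ -45. -142.] world [ 0.638 -0.1  ]
L back bay [ -2. 117.] world [0.692 0.158]
L front bay [-42. 118.] world [0.652 0.16 ]
tcp [ 0.3958 -0.4935  0.1286] F [0.4 0.7 0. ] t 29.375
tcp bay -0.2702 -0.5462
```

View pics/i4.png

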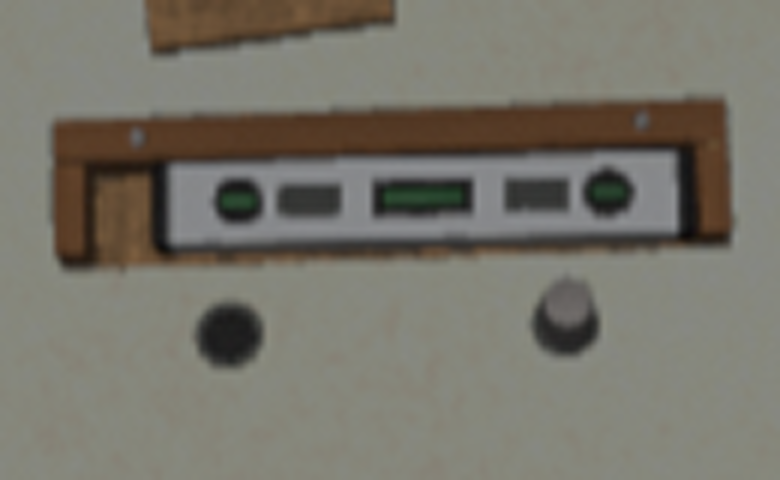

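```bash
python3 - <<'E'
from h import *
c=viewer.capture("top");f=c["frame"]
u=lambda L:[(195+(x+.5)/6-.5,140+(y+.5)/6-.5) for x,y in L]
b=ray(c,u([(52,121),(726,99),(732,243),(58,266)]),.03)
y=b[0]-b[1];y/=np.linalg.norm(y);x=np.array([y[1],-y[0]])
o=(b[0]+b[1])/2-.022*x; o2=b.mean(0)+x*.0115
g=f.astype(int);m=((g[...,1]-np.maximum(g[...,0],g[...,2]))>10).astype(np.uint8)
q=np.zeros_like(m);q[150:190,205:320]=1;m&=q
n,l,st,ce=cv2.connectedComponentsWithStats(m,connectivity=8)
k=sorted([i for i in range(1,n) if st[i,4]>=4],key=lambda i:ce[i,0]);print(ce[k].round(1).tolist(),st[k,4])
P=ray(c,ce[k],.024)
for oo in(o,o2):print(np.c_[(P-oo)@x,(P-oo)@y].round(4).tolist())
# level corners: top face
L=ray(c,u([(155,162),(692,148),(694,239),(160,250)]),.024);Q=np.c_[(L-o)@x,(L-o)@y];print("corners",Q.round(4).tolist(),Q.mean(0))
print("cal dist",np.linalg.norm(b[0]-b[1]))
# bystanders diff vs start
a=cv2.imread("pics/top0.png")
d=cv2.absdiff(a,f).max(2);d=cv2.resize(d,None,fx=1,fy=1);cv2.imwrite("pics/diff.png",np.clip(d*3,0,255))
E
```

```text
[[234.4, 173.1], [265.0, 172.1], [296.0, 171.5]] [17 39 10]
[[-0.0188, 0.073], [-0.0188, -0.0146], [-0.0201, -0.1032]]
[[-0.0167, 0.0734], [-0.0167, -0.0141], [-0.018, -0.1027]]
corners [[0.0018, 0.1126], [0.0001, -0.1439], [-0.0448, -0.1427], [-0.0416, 0.1106]] [-0.02114349 -0.01586397]
cal dist 0.3215809835786918
```

View pics/diff.png

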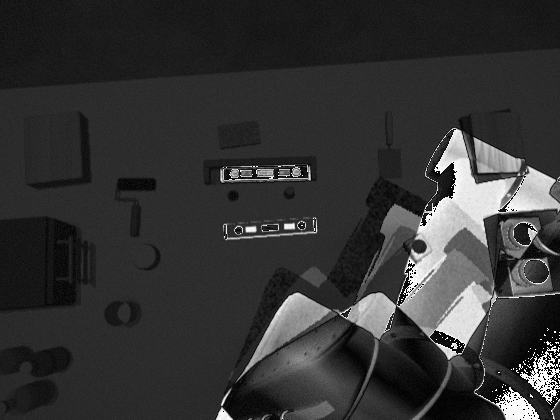

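The top view puts the level at about (−19, −15) mm with θ about +0.4°. The scene view gives (−23, −12) mm and −0.6°. Both are within limits, and the difference image shows nothing moved but the level and the arm. The arm is clear, so I hand in.

```bash
python3 - <<'E'
from plant import close_job,get_state
s=get_state();print(s["time_s"],s["contact_force"],s["qd"].round(2))
print(close_job())
E
```

```text
29.475 [ 0.44561204 -0.51667909 -0.42595336] [ 1.18 -0.38 -0.2  -0.   -0.18  0.1 ]
the job is handed in; nothing more can be done
None
```

The spirit level is in its bay against the back rail, and I handed the job in at 29.5 s. It was only pushed, never gripped, with the fingers shut. I pushed it left, swung its right end past the post, slid it in behind the post along its length, then swung and pressed it home.

**Final position:** the two camera views differ by about 4 mm, but both are inside the limits.

| Measure | Top view | Scene view | Limit |
|---|---|---|---|
| Bay x | −19 mm | −23 mm | above −27 mm |
| Bay y | −15 mm | −12 mm | within ±22 mm |
| Angle to rail | about +0.4° | −0.6° | within 2.9° |

- **Right cheek:** the level's right end lies at or almost at the right-hand cheek.
- **Last push:** it met about 12 N of resistance, which I took as the rail. The level did not move when I backed off.
- **Other things on the bench:** comparing the first and last top views shows no movement, but the arm and its shadow overlapped the tape measure. I did not measure each bystander separately.
- **First push missed:** the fingertips sit about 15–20 mm higher than the reported TCP, so they passed over the level without touching it. I went lower for every later push.

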